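Move three stone holders round to their next imaging stage

TASK

Each stone is due on its next imaging stage: move the tall cone holder from the turntable to the XY stage, the square holder from the XY stage to the light base, and the drum holder from the light base to the turntable. All three stages are occupied, so first stand one holder on the empty grey felt pad for the time being; never put a holder on the bare bench, tip it or drop it, and do not shift the spare lens or the air blower that stand among the stages. Finish with every holder standing upright in the middle of its new stage, let go.

Things in the scene. Friction and masses are not known exactly. Their poses are not given: they have to be found in the camera images.
- tall_center (a point): Tall cone holder, dark metal, white pad and clear stone on top (9 mm more), 96 mm high, 220 g, on the turntable at the start: round foot 60 mm across, 7 mm thick, tapering above to a straight round neck 28 mm across, 56 to 96 mm above the underside; grip this neck, best 75 to 88 mm up. The point lies on its axis, 48 mm above the underside; z is up.
- square_center (a point): Square holder, dark metal, white pad and clear stone on top (9 mm more), 64 mm high, 200 g, on the XY stage at the start: foot plate 60 x 60 x 8 mm, on it a square post 34 x 34 mm up to 64 mm; grip two opposite sides of the post, best 35 to 50 mm up. The point lies on its axis, 32 mm above the underside; z is up, x and y square to the flat sides.
- drum_center (a point): Drum holder, dark metal, white pad and clear stone on top (9 mm more), 52 mm high, 250 g, on the light base at the start: straight round drum 56 mm across up to 44 mm, bevelled above; grip across the drum, best 25 to 34 mm up. The point lies on its axis, 26 mm above the underside; z is up.
- turntable_top (a point): Turntable, fixed, not turning: black round housing 124 mm across with white degree marks, on it a flat bare-metal platter 110 mm across, its top 38 mm above the bench. The point is the middle of the platter's top face; z is up.
- xy_stage_top (a point): XY stage, fixed, slides locked: square stack of metal plates 96 mm wide; two micrometer heads stick out of neighbouring sides to 88 mm from the middle, below the top face; flat bare-metal top 92 x 92 mm with small screw holes, 50 mm above the bench. The point is the middle of the top face; z is up, x and y along its sides.
- light_base_top (a point): Light base, fixed: flat grey case 138 x 110 x 26 mm with a white diffuser plate 98 x 98 mm, its flat top 28 mm above the bench; towards -x of the point a strip with a small black dial, 68 mm from the middle, 35 mm high. The point is the middle of the diffuser's top face; z is up, x and y along its sides.
- pad_top (a point): Parking pad, fixed, empty at the start: flat square of stiff grey felt 100 x 100 mm with a stitched edge, its top 6 mm above the bench. The point is the middle of its top face; z is up.
- lens_center (a point): Spare camera lens, loose, a black ribbed cylinder 64 mm across, 84 mm high, standing on the bench among the stages; leave it alone. The point lies on its axis, 42 mm above the bench.
- blower_center (a point): Air blower, loose, a black rubber bulb 58 mm across with a thin nozzle upwards, 116 mm high in all, standing on the bench among the stages; leave it alone. The point lies on its axis, 58 mm above the bench.
- table: The white laminate bench; its flat top is at height 0. Further small things (a loupe, tweezers, two small stone jars, a lens cap, all lower than 25 mm) lie about on it.
Mind the look-alikes: they are no part of the job. What is shaped like the part that bears turntable_top but orange or purple is not meant. Leave any blue look-alike of the part that bears square_center alone.

How it is judged (in metres and radians):
On the way:
1. one of the holders stands on the parking pad, let go (((horizontal distance between tall_center and pad_top below 0.035 m and z of tall_center in the frame of pad_top between 0.044 and 0.052 m and angle between tall's own z axis and vertical below 0.08 rad and linear speed of tall below 0.02 m/s and contact force between tall and the fingers below 0.05 N) or (horizontal distance between square_center and pad_top below 0.035 m and z of square_center in the frame of pad_top between 0.028 and 0.036 m and angle between square's own z axis and vertical below 0.08 rad and linear speed of square below 0.02 m/s and contact force between square and the fingers below 0.05 N) or (horizontal distance between drum_center and pad_top below 0.035 m and z of drum_center in the frame of pad_top between 0.022 and 0.03 m and angle between drum's own z axis and vertical below 0.08 rad and linear speed of drum below 0.02 m/s and contact force between drum and the fingers below 0.05 N))), for 0.2 s.
At the end, for the whole second after the job is handed in: The tall cone holder stands on the XY stage, the square holder on the light base and the drum holder on the turntable, each upright (within 4.5 degrees), with its foot down on the stage's top face (within 4 mm), its axis within 15 mm of the middle of the face, and at rest (horizontal distance between tall_center and xy_stage_top below 0.015 m and z of tall_center in the frame of xy_stage_top between 0.044 and 0.052 m and angle between each of tall, square, drum's own z axis and vertical below 0.08 rad and linear speed of each of tall, square, drum below 0.02 m/s and horizontal distance between square_center and light_base_top below 0.015 m and z of square_center in the frame of light_base_top between 0.028 and 0.036 m and horizontal distance between drum_center and turntable_top below 0.015 m and z of drum_center in the frame of turntable_top between 0.022 and 0.03 m); the robot touches nothing.
It fails at once if a holder was put on the bare bench (contact force between any of tall, square, drum and table above 0.3 N).
It fails at once if a holder was tipped by more than 30 degrees (angle between any of tall, square, drum's own z axis and vertical above 0.52 rad).
It fails at once if a holder was dropped (let go and falling faster than 0.6 m/s, some 2 cm) ((contact force between tall and the fingers below 0.05 N and linear speed of tall above 0.6 m/s) or (contact force between square and the fingers below 0.05 N and linear speed of square above 0.6 m/s) or (contact force between drum and the fingers below 0.05 N and linear speed of drum above 0.6 m/s)).
It fails at once if the spare lens or the air blower was shifted by more than 2 cm or knocked over (distance of any of lens_center, blower_center from where it was at the start of the episode above 0.02 m).
It also fails if it takes over 106 s, if anything falls off the work surface, if the arm or the gripper's body presses on something with over 40 N, if the wrist force passes 120 N, or if a joint passes its speed limit or range.

ROBOT

A 6-joint arm with a two-finger parallel gripper is mounted at the origin on the work surface. World frame = base frame: x ahead of the robot, y to its left, z up, the work surface at z = 0. Lengths are in mm, angles in rad, forces in N, time in s.
With the tool pointing down it reaches from about 350 to 875 mm from the base axis. Payload 4.2 kg.
Tool frame: the origin (TCP) lies on the mounting face of the last link; the fingertips stand 173 mm ahead of it and the grasp point (between the pads) lies 155 mm ahead of it; z points along the fingers, y is the direction in which the jaws open and shut (so a half turn about z gives the same grasp; the last joint's range is limited). The gripper opens to 85 mm and grips with 20 to 120 N. Pads are 22 mm wide; open, the fingers measure 114 mm over their backs; the gripper's body (76 mm by 85 mm) begins 54 mm behind the grasp point. The pads swing forward as they close: fully open they stand 13 mm farther back than shut.
Start: joints at [-0.895, 0.385, 0.008, 0, -1.194, -0.259], TCP at [253.036, -571.466, 404.712] pointing down, gripper open.
Joint ranges: [-3.14, 3.14], [-1.21, 2.06], [-1.07, 1.41], [-3.16, 2.05], [-2.99, -0.16], [-3.1, 3.1]. Speed limits (rad/s): [2.79, 2.79, 3.14, 3.14, 3.14, 3.14].

INTERFACE

Orientations are given as a unit quaternion [x, y, z, w].
In Python, from bench import arm gives the robot as it stands. The module is installed in compiled form; this text tells all that it offers.
- The arm moves only by the tool play_rows, never from a script. Its argument "moves" is a list of rows, each a list of 3 entries, a list of its own where there are three numbers: the shift along the world's x, y, z in units of 30 cm (1.0 is 30 cm), then the turn about the world's z in units of 30 degrees (1.0 is 30 degrees), then the gripper's target within -1 to 1 (shut at 1, half-way at 0, fully open at -1). In form: [[[x, y, z], turn, jaw], ...]. A call has 1 to 12 rows; each row is the pose to reach, as a shift and turn from the pose measured when the call began; what a row does not reach only later rows make up. A row lasts 1/8 s, in which the tool goes at most 62.5 mm and 10.7 degrees, less where a joint would pass 70% of its speed; a pose out of reach is approached as far as the arm can. A call with a number of a shift or a turn outside -1 to 1 is refused whole. A call with a gripper value outside its range is refused whole. The fingers move at their own pace and stop on an object; the grip force is fixed at half the most. Time passes only in rows, so rows that repeat a pose let the fingers close. It gives the time, the measured TCP pose, the force and the opening at its end, in the units of the state.
- arm.read_state(): the state, without advancing time (a new reading comes with each control period).
- arm.get_image(name): name is "scene" or "top"; returns a dict with "pixels" (420x560x3 uint8, red, green, blue), "vfov" (degrees; the focal length in pixels is half the picture's height over the tangent of half this angle, whatever the lens; pixels are square), "cx", "cy" (the principal point, pixels), "xyz" and "rotation" of the camera in the world. Camera axes: x right, y up, looking along -z (the intrinsics and any distortion apply to the point x, -y, -z); pixel columns grow to the right and rows downward; lengths in mm; the calibration is good to about 2 mm. A picture is of the moment at which its call begins. There is no depth.
- arm.job_done(): hands the job in, once; it reports no verdict.
Trained networks look in a picture, given as the dict that the camera call returned (one of the last four; its "shot" number tells which), for a name from the list of things; names that differ only in an ending like _2 or _b are one class to them, and where a whole thing is asked for, a point or a joint stands for the part that bears it (a point fixed in the world has none). Each returns a list of dicts, best first, with "conf" (0 to 1); they miss things now and then, are a little off and sometimes report something else, mostly with a low value. They report only what shows in the picture. A call takes as long as a camera call. They do not tell look-alikes from the thing itself.
- arm.look_for(name, picture): "centre" ([x, y, z] in mm, in world coordinates, good to about 4 mm: the middle of the surface that is visible of it).
The state is a dict: "clock": time; "joints": joint angles; "joint_vel": joint speeds; "joint_efforts": joint torques, N m; "position": TCP position; "ee_rot": TCP orientation; "contact_force": force on the tool from outside, world axes, zero at the start; "wrist_torque": the same for the moment, N m; "gripper_width": finger opening in mm.
Only numpy, scipy, OpenCV 4.12 (cv2) and the standard library are available. Lean on these libraries where they do the work, as an engineer would, in place of code of your own. Each camera call takes 0.05 s, during which the arm holds its last target.

## Working session

There is one attempt and no reset: what is moved stays moved. The work goes in short steps, Python scripts to look and compute and a tool call to move; the robot and the scene stay as the last step left them, time stands still between calls to the robot, and variables do not carry over. Pictures are saved under pics/ and viewed, and the job is handed in when it is done.

Besides the shell and the picture viewer there is one more tool, called in YAML: its name, and indented under it one key for each argument. play_rows: Moves the arm, as the interface text tells. Shifts and turns lie within -1 to 1; 1 stands for 30 cm of shift or 30 degrees of turn. Its arguments: {"type":"object","properties":{"moves":{"type":"array"}},"required":["moves"]}

```bash
mkdir -p pics; ls
cat > h.py <<'E'
import numpy as np, cv2
from bench import arm
def save(p,n): cv2.imwrite('pics/'+n+'.png',cv2.cvtColor(p['pixels'],cv2.COLOR_RGB2BGR))
E
python3 - <<'E'
from h import *
s=arm.read_state();print(s)
for n in('scene','top'):
    p=arm.get_image(n);save(p,n+'0');print({k:v for k,v in p.items() if k!='pixels'})
    for t in ['tall_center','square_center','drum_center','turntable_top','xy_stage_top','light_base_top','pad_top','lens_center','blower_center']:
        try: print(t,[(np.round(d['centre']).tolist(),round(d['conf'],2)) for d in arm.look_for(t,p)])
        except Exception as e: print(t,e)
E
```

```text
pics
{'clock': 0.0, 'joints': array([-8.95387654e-01,  3.85578533e-01,  6.61711636e-03, -4.84240596e-04,
       -1.19398429e+00, -2.58623593e-01]), 'joint_vel': array([ 7.61665438e-04, -1.40426247e-03, -3.29568251e-04, -1.56921485e-04,
       -1.06051891e-03, -8.43301285e-05]), 'joint_efforts': array([-1.37253774e-03, -3.92289984e+01,  1.88397574e+01,  4.18628499e+00,
       -4.71541731e-03, -9.42348407e-06]), 'position': array([ 252.9791094 , -571.29337455,  403.60667223]), 'ee_rot': array([-2.06799961e-01,  9.78382630e-01,  1.06092632e-03, -2.82912047e-04]), 'contact_force': array([ 0.50626496, -0.38022214, -0.32647658]), 'wrist_torque': array([-0.01131468, -0.00597973, -0.02248207]), 'gripper_width': 85.40343422893692}
{'vfov': 50.92364514902493, 'cx': 268.42363166802505, 'cy': 214.9417640216681, 'xyz': array([ 974.98459237,  733.5150191 , 1048.83701004]), 'rotation': array([0.11581462, 0.34151601, 0.88379871, 0.29808324]), 'shot': 1}
tall_center [([636.0, -124.0, 76.0], 0.65)]
square_center [([423.0, 394.0, 26.0], 0.93), ([579.0, 427.0, 26.0], 0.78), ([624.0, 307.0, 77.0], 0.63)]
[... 464 characters left out ...]
133146256, 'xyz': array([ 294.57567486,   45.40930603, 1458.86099114]), 'rotation': array([ 0.03918123, -0.047988  , -0.70428229,  0.70721174]), 'shot': 2}
tall_center [([622.0, -130.0, 74.0], 0.84)]
square_center [([416.0, 379.0, 5.0], 0.85), ([606.0, 288.0, 68.0], 0.82), ([559.0, 408.0, 23.0], 0.76)]
drum_center []
turntable_top [([305.0, -191.0, 36.0], 0.8), ([624.0, -131.0, 38.0], 0.64), ([256.0, -360.0, 34.0], 0.62)]
xy_stage_top [([590.0, 272.0, 48.0], 0.92)]
light_base_top [([413.0, 70.0, 26.0], 0.88), ([434.0, 63.0, 79.0], 0.67)]
pad_top [([448.0, -316.0, 5.0], 0.59)]
lens_center [([459.0, -128.0, 83.0], 0.76), ([453.0, 147.0, -4.0], 0.48)]
blower_center [([634.0, 90.0, 54.0], 0.66)]
```

View pics/scene0.png

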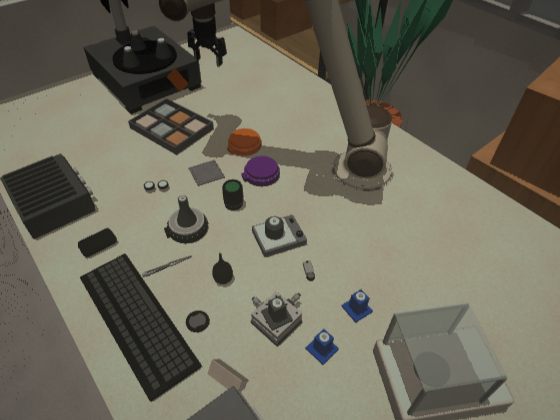

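View pics/top0.png

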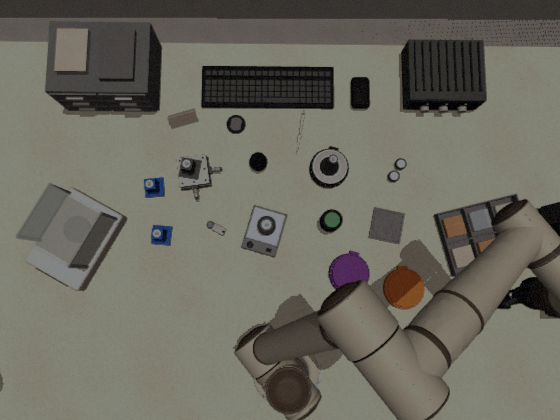

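```bash
cat >> h.py <<'E'
from scipy.spatial.transform import Rotation as R
def cam(p):
    H=p['pixels'].shape[0]; f=H/2/np.tan(np.radians(p['vfov'])/2)
    return f,p['cx'],p['cy'],np.array(p['xyz']),R.from_quat(p['rotation'])
def proj(p,X,k=0):
    f,cx,cy,c,r=cam(p); q=r.inv().apply(np.atleast_2d(X)-c); x=q[:,0]/-q[:,2]; y=-q[:,1]/-q[:,2]
    s=1+k*(x*x+y*y); return np.c_[cx+f*x*s,cy+f*y*s]
def back(p,uv,z,k=0):
    f,cx,cy,c,r=cam(p); uv=np.atleast_2d(uv); x=(uv[:,0]-cx)/f; y=(uv[:,1]-cy)/f
    x0,y0=x,y
    for _ in range(20): s=1+k*(x*x+y*y); x,y=x0/s,y0/s
    d=r.apply(np.c_[x,-y,-np.ones_like(x)]); t=(z-c[2])/d[:,2]; return c+d*t[:,None]
E
python3 - <<'E'
from h import *
import pickle
ps={n:arm.get_image(n) for n in('scene','top')}
pickle.dump(ps,open('ps0.pkl','wb'))
for n,p in ps.items():
    print(n,cam(p)[0],proj(p,[[0,0,0],[253,-571,404-173],[636,-124,76],[449,-310,6]]).round(1))
    im=cv2.cvtColor(p['pixels'],cv2.COLOR_RGB2BGR)
    # crops
    boxes={'scene':(140,130,340,370),'top':(140,130,420,270)}[n]
    x0,y0,x1,y1=boxes
    c=im[y0:y1,x0:x1]
    s=min(800/c.shape[1],600/c.shape[0]); cv2.imwrite(f'pics/{n}_crop0.png',cv2.resize(c,None,fx=s,fy=s,interpolation=cv2.INTER_CUBIC)); print(s,boxes)
E
```

```text
scene 441.0301906079289 [[361.3 169. ]
 [208.5  65.4]
 [184.3 214.1]
 [207.  172.5]]
2.5 (140, 130, 340, 370)
top 464.6148151585394 [[285.8 371.6]
 [505.9 290.7]
 [327.5 161.3]
 [384.3 225. ]]
2.857142857142857 (140, 130, 420, 270)
```

View pics/scene_crop0.png

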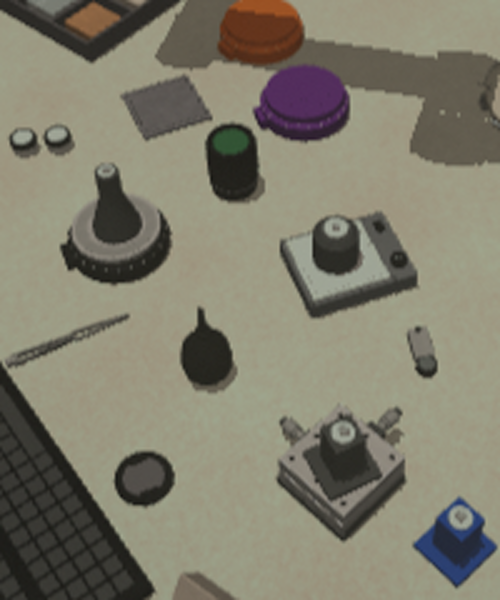

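View pics/top_crop0.png

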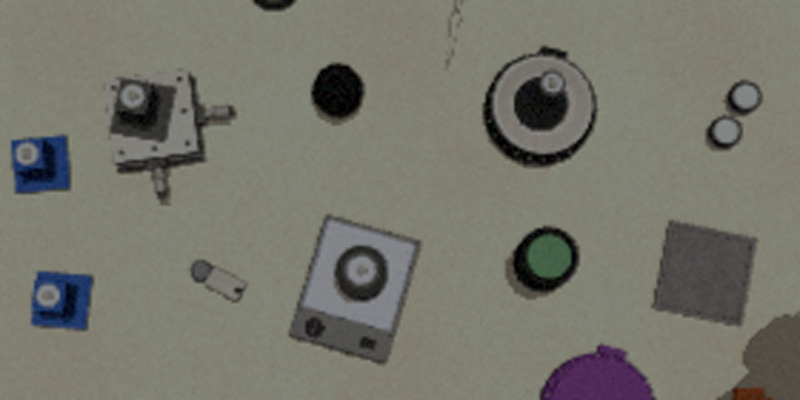

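```bash
cat >> h.py <<'E'
def zoom(p,u,v,w,name,s=10):
    im=cv2.cvtColor(p['pixels'],cv2.COLOR_RGB2BGR)
    x0,y0=int(u-w),int(v-w*.75); c=im[y0:int(v+w*.75),x0:int(u+w)]
    s=int(min(800/c.shape[1],600/c.shape[0]))
    c=cv2.resize(c,None,fx=s,fy=s,interpolation=cv2.INTER_CUBIC)
    c=np.clip(c.astype(float)*1.5,0,255).astype(np.uint8)
    for i in range(0,c.shape[1]//s):
        if (x0+i)%5==0:
            cv2.line(c,(int((i+.5)*s),0),(int((i+.5)*s),8 if (x0+i)%10 else c.shape[0]),(0,255,255) ,1)
            if (x0+i)%10==0: cv2.putText(c,str(x0+i),(int((i+.5)*s)+2,12),0,.4,(0,0,255),1)
    for i in range(0,c.shape[0]//s):
        if (y0+i)%10==0:
            cv2.line(c,(0,int((i+.5)*s)),(c.shape[1],int((i+.5)*s)),(0,255,255),1); cv2.putText(c,str(y0+i),(2,int((i+.5)*s)-2),0,.4,(0,0,255),1)
    cv2.imwrite('pics/'+name+'.png',c)
E
python3 - <<'E'
from h import *
import pickle
ps=pickle.load(open('ps0.pkl','rb'))
for n,l in {'scene':[('pad',207,173),('light',280,234),('xy',277,312),('tt',187,220)],'top':[('pad',387,225),('light',265,231),('xy',195,172),('tt',329,166)]}.items():
    for m,u,v in l: zoom(ps[n],u,v,36,f'z_{n}_{m}')
E
```

```text
(no output)
```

View pics/z_scene_pad.png

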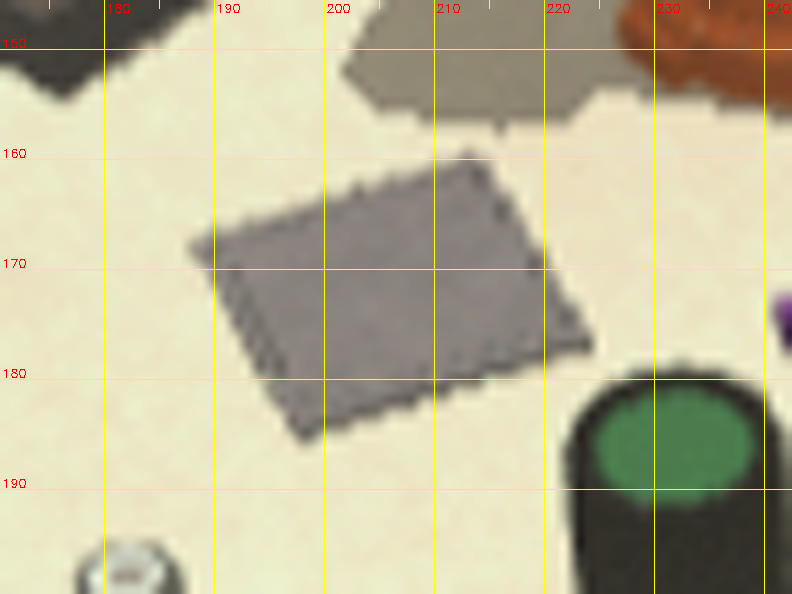

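View pics/z_scene_light.png

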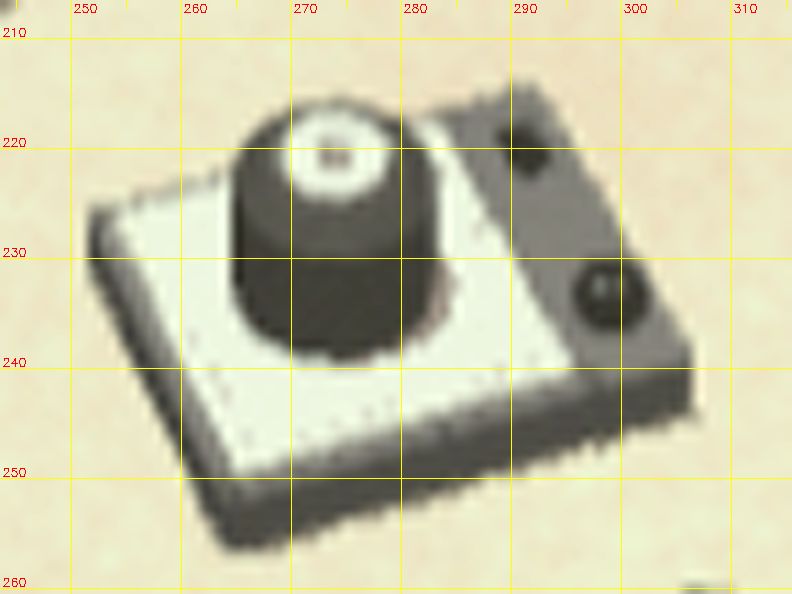

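View pics/z_scene_xy.png

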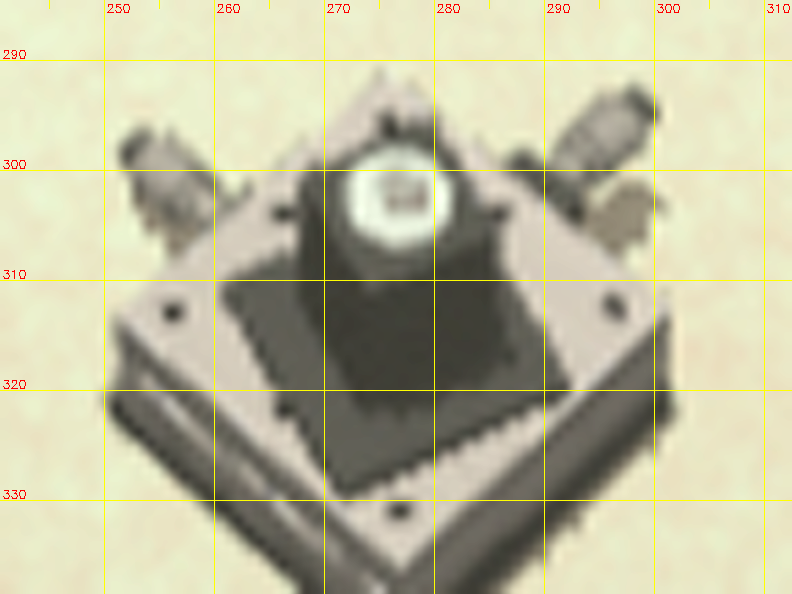

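View pics/z_scene_tt.png

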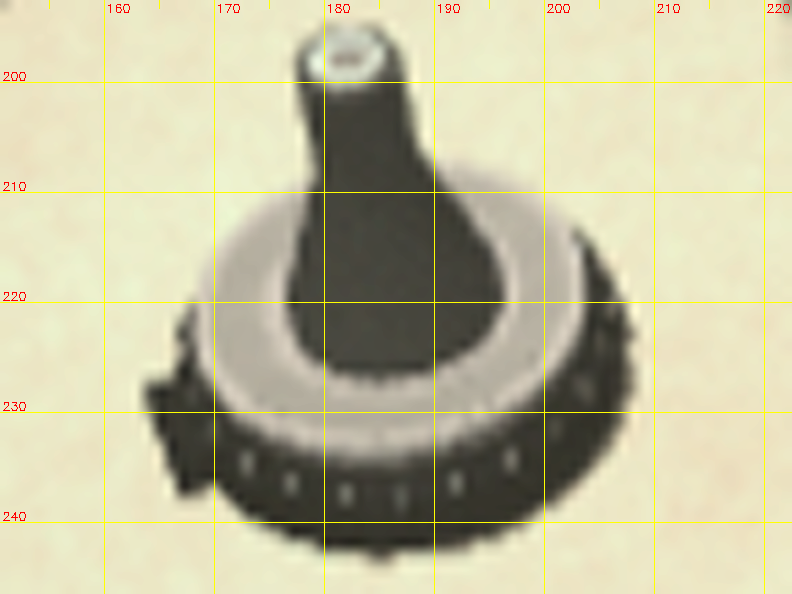

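View pics/z_top_pad.png

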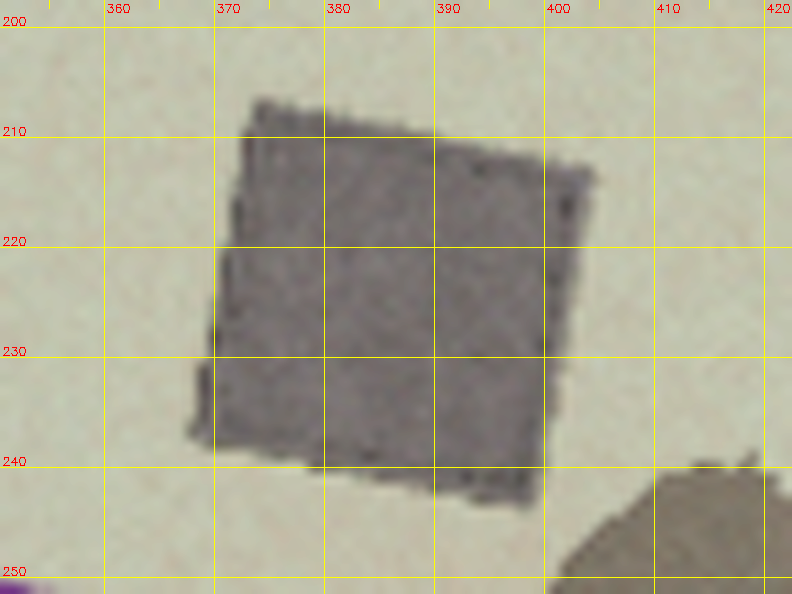

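View pics/z_top_light.png

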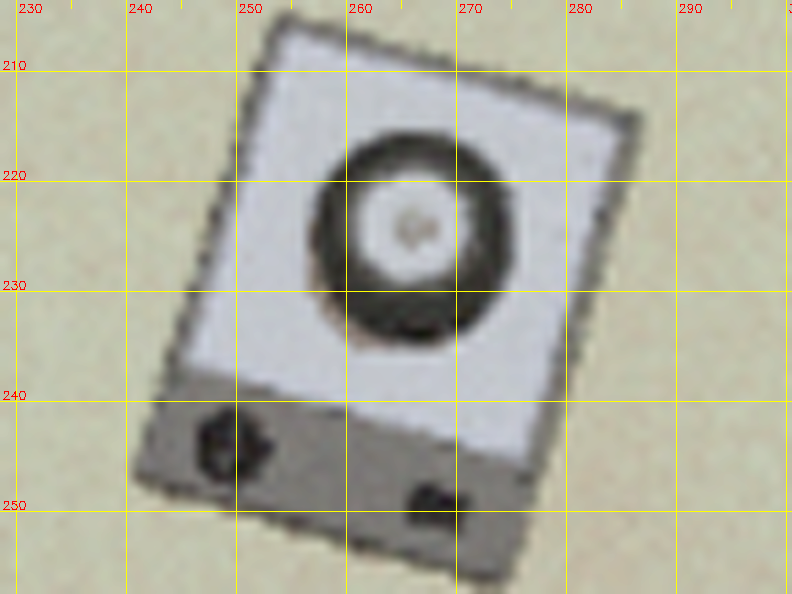

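View pics/z_top_xy.png

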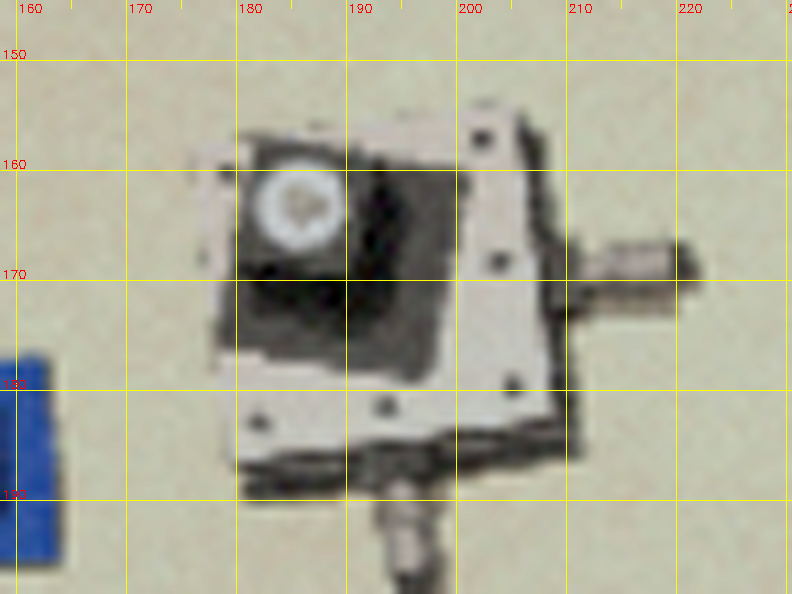

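View pics/z_top_tt.png

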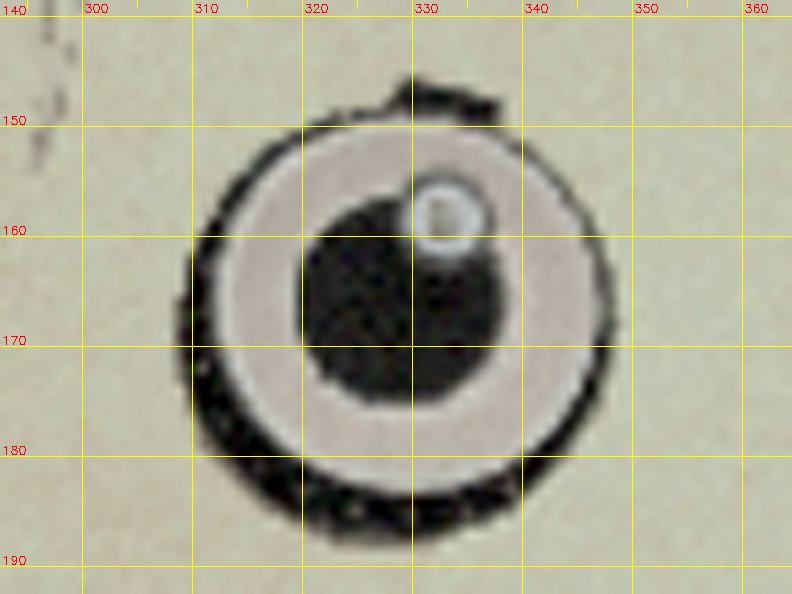

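```bash
cat > fit.py <<'E'
from h import *
import pickle
from scipy.optimize import least_squares
ps=pickle.load(open('ps0.pkl','rb'))
S={'pad':[(188,168),(213.3,160),(224.3,177),(198.3,185.3)],'light':[(254,226),(265.5,249.5),(296,240),(283.5,217.5)],'xy':[(250.7,313.5),(275,291),(301.3,313.5),(277,337)],'tt':[(185.8,220.4)]}
T={'pad':[(404.5,213.5),(399,243.5),(368,237),(374,206.5)],'light':[(284.5,215),(254.5,207),(246,237),(276.3,245.5)],'xy':[(205.3,155),(209.3,182.5),(179.5,186.5),(176.5,159)],'tt':[(329.7,166.5)]}
dim={'pad':(50,6),'light':(49,28),'xy':(46,50),'tt':(0,38)}
names=list(S)
def projc(p,X,k,dc):
    q=dict(p); q['xyz']=np.array(p['xyz'])+dc[:3]; q['rotation']=(R.from_rotvec(dc[3:6])*R.from_quat(p['rotation'])).as_quat()
    return proj(q,X,k)
def corners(n,x,y,a,rev=1):
    h,z=dim[n]
    if h==0: return np.array([[x,y,z]])
    b=np.array([(h,-h),(-h,-h),(-h,h),(h,h)]) # top image order UR,LR,LL,UL for yaw ~0 : x up,y left
    c,s=np.cos(a),np.sin(a)
    return np.c_[b@np.array([[c,s],[-s,c]])+[x,y],np.full(4,z)]
init={'pad':(448,-313,0),'light':(430,75,0),'xy':(605,285,0),'tt':(635,-120,0)}
# order start: pad UR first; light: UR,UL,LL,LR ; xy: UR,LR,LL,UL
def res(v,full=False):
    k=v[0:2]; dcs=v[2:8],v[8:14]; out=[]
    for i,n in enumerate(names):
        C=corners(n,*v[14+3*i:17+3*i])
        if n=='light': C=C[[0,3,2,1]]
        out.append((projc(ps['scene'],C,k[0],dcs[0])-S[n]).ravel()/0.5); out.append((projc(ps['top'],C,k[1],dcs[1])-T[n]).ravel()/0.5)
    if full: return out
    pr=np.concatenate([k/0.1,dcs[0][:3]/2,dcs[0][3:]/.002,dcs[1][:3]/2,dcs[1][3:]/.002])
    return np.concatenate(out+[pr])
v0=np.zeros(26)
for i,n in enumerate(names): v0[14+3*i:17+3*i]=init[n]
r=least_squares(res,v0,x_scale=np.r_[.1,.1,[1]*3,[.001]*3,[1]*3,[.001]*3,[10,10,.1]*4])
if __name__=='__main__':
    v=r.x; print('cost',r.cost); print('k',v[:2].round(4)); print(v[2:5].round(2),v[5:8].round(4),v[8:11].round(2),v[11:14].round(4))
    for i,n in enumerate(names): print(n,v[14+3*i:16+3*i].round(1),np.degrees(v[16+3*i]).round(1))
    for o in res(v,True): print((o*.5).reshape(-1,2).round(2).tolist())
    pickle.dump(v,open('fit.pkl','wb'))
E
python3 fit.py
```

```text
cost 16.78323248039295
k [ 0.0109 -0.0646]
[-0.06  0.27  0.77] [-0.0015  0.0001  0.0001] [ 0.06 -0.27  0.6 ] [ 0.0002 -0.0005 -0.0003]
pad [ 449.5 -317.6] -11.4
light [441.3  64.2] -15.5
xy [612.2 290.5] 8.5
tt [ 630.5 -135.7] 3334.4
[[-0.27, -0.32], [0.83, -0.36], [0.25, -0.41], [-1.01, -0.01]]
[[-0.24, -0.64], [-0.02, 0.13], [0.05, 0.29], [-0.41, 0.03]]
[[-0.32, 0.51], [-0.07, 0.57], [0.05, 0.38], [-0.37, 0.17]]
[[0.46, 0.55], [0.12, 0.07], [-0.13, 0.32], [0.14, 0.42]]
[[-0.07, 0.01], [0.53, 0.33], [0.38, -0.62], [-0.13, -0.16]]
[[0.25, -0.98], [-0.05, 0.27], [0.19, 0.5], [-0.26, -0.79]]
[[0.14, -0.24]]
[[-0.08, -0.24]]
```

```bash
cat > obj.py <<'E'
from fit import *
v=pickle.load(open('fit.pkl','rb'))
def fixp(p,n):
    i=0 if n=='scene' else 1; dc=v[2+6*i:8+6*i]; q=dict(p); q['xyz']=np.array(p['xyz'])+dc[:3]; q['rotation']=(R.from_rotvec(dc[3:6])*R.from_quat(p['rotation'])).as_quat(); return q
K={'scene':v[0],'top':v[1]}
def tri(ps,uvs,uvt):
    f=lambda X: np.concatenate([proj(fixp(ps['scene'],'scene'),X,K['scene'])[0]-uvs,proj(fixp(ps['top'],'top'),X,K['top'])[0]-uvt])
    s=least_squares(f,[450,0,50],x_scale=100); return s.x,s.fun
def at(ps,n,uv,z): return back(fixp(ps[n],n),uv,z,K[n])[0]
E
python3 - <<'E'
from obj import *
for n,a,b,z in [('tall',(182,198),(333,158),38+98),('drum',(274,220.5),(266.3,224),28+54),('square',(276.8,302.5),(186,163.3),50+66),('lens',(231.7,186),(331.8,220),84),('tallfoot',(186.3,218),(329,165.5),38+7)]:
    x,f=tri(ps,a,b); print(n,x.round(1),f.round(2),at(ps,'scene',a,z).round(1),at(ps,'top',b,z).round(1))
q=fixp(ps['top'],'top'); s=fixp(ps['scene'],'scene')
g=[[253,-571.4,404-173],[0,0,0]]
print(proj(q,g,K['top']),proj(s,g,K['scene']))
zoom(ps['top'],258,161,40,'z_top_blow'); zoom(ps['scene'],222,268,40,'z_sc_blow'); zoom(ps['scene'],210,45,40,'z_sc_grip');zoom(ps['top'],520,292,40,'z_top_grip')
E
```

```text
tall [ 630.8 -132.6  137.9] [-0.35 -0.07 -0.22  0.29] [ 629.4 -133.5  136. ] [ 632.2 -133.5  136. ]
drum [442.4  61.3  84.6] [-0.13 -0.02 -0.09  0.1 ] [440.7  59.8  82. ] [443.   61.1  82. ]
square [618.1 299.  118.7] [-0.03 -0.   -0.02  0.02] [617.  297.8 116. ] [618.8 299.4 116. ]
lens [ 456.7 -135.5   81.8] [ 0.39  0.06  0.24 -0.28] [ 458.7 -134.5   84. ] [ 455.6 -134.5   84. ]
tallfoot [ 629.7 -132.    50.7] [-0.08 -0.02 -0.05  0.07] [ 627.6 -136.7   45. ] [ 631.3 -132.9   45. ]
[[501.96787429 289.54762775]
 [285.76440527 370.74759995]] [[208.55801825  66.01073144]
 [361.55183045 169.64139965]]
```

View pics/z_sc_grip.png

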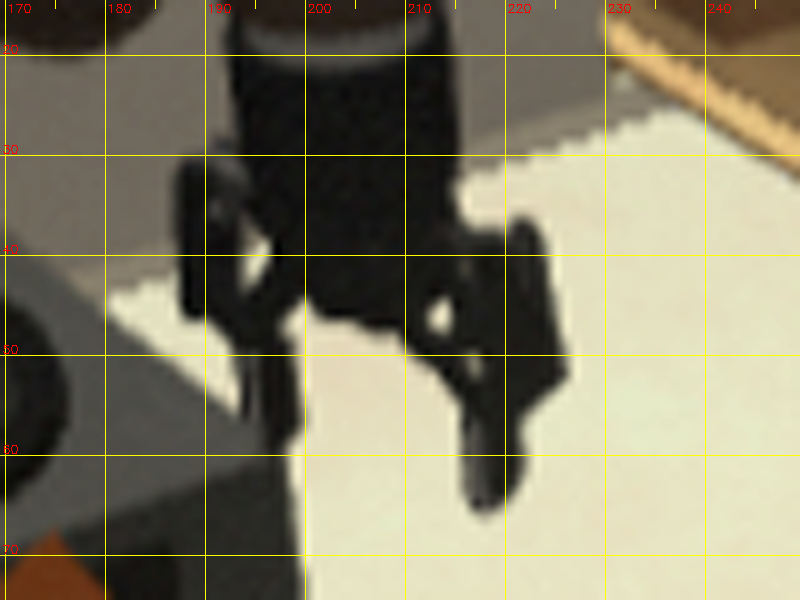

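View pics/z_top_grip.png

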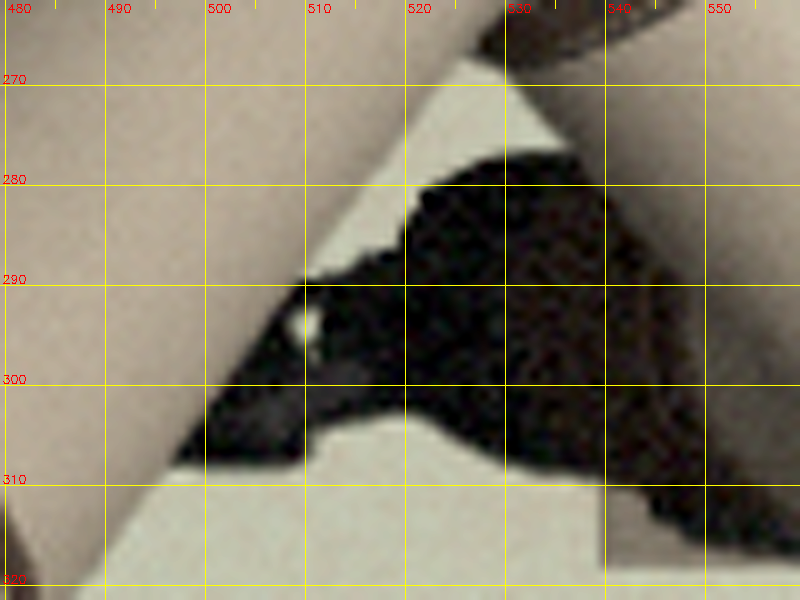

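View pics/z_top_blow.png

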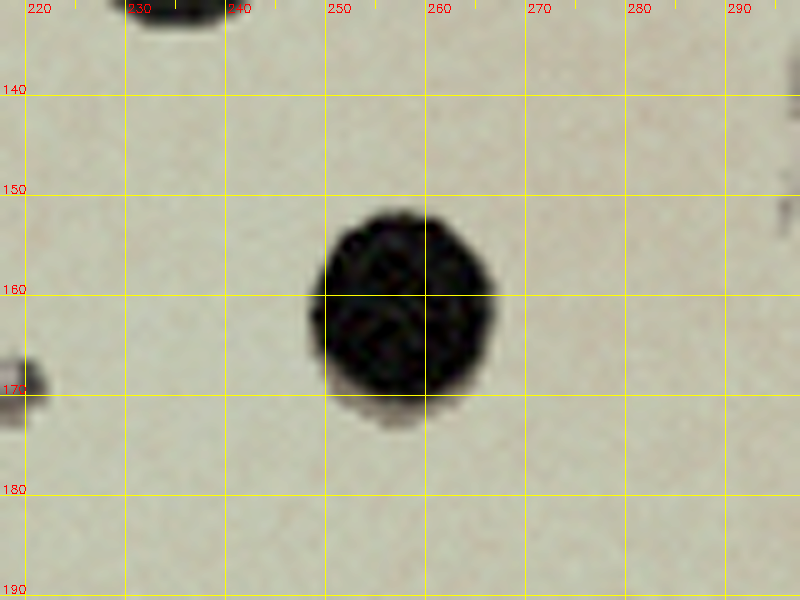

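View pics/z_sc_blow.png

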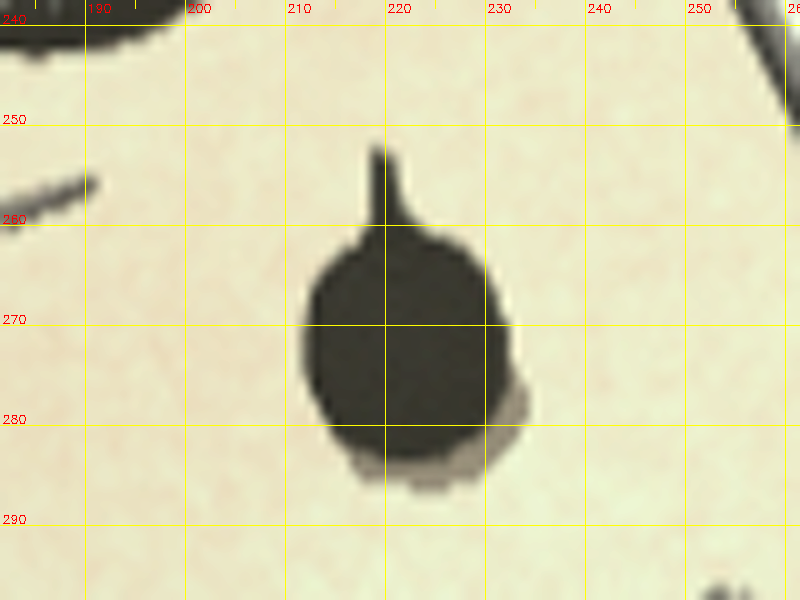

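Run:
```python
from obj import *
for n,pts,z in [('scene',[(260.5,311),(271.5,329.8),(292.5,319.5)],58),('top',[(181.5,157.5),(201,160.5),(197,179.3),(178.5,176)],58)]:
    X=np.array([at(ps,n,p,z) for p in pts]); print(n,X[:,:2].round(1).tolist())
    d=np.diff(X[:,:2],axis=0); print(np.degrees(np.arctan2(d[:,1],d[:,0])).round(1),np.hypot(*d.T).round(1))
print('foot centre scene',(at(ps,'scene',(260.5,311),58)+at(ps,'scene',(292.5,319.5),58))/2)
print('blower nozzle scene',at(ps,'scene',(219.5,252.5),116),'bulb',at(ps,'top',(258,161),35),at(ps,'scene',(222,271),35))
s=arm.read_state(); r=R.from_quat(s['ee_rot']).as_matrix(); print(r.round(3)); print('jaw dir',np.degrees(np.arctan2(r[1,1],r[0,1])))
```

```text
scene [[642.9, 265.1], [652.4, 323.3], [593.5, 332.8]]
[ 80.7 170.8] [59.  59.7]
top [[651.1, 324.9], [641.8, 264.2], [582.6, 275.0], [592.7, 332.3]]
[-98.7 169.7  80. ] [61.4 60.2 58.2]
foot centre scene [618.16922071 298.91768091  58.        ]
blower nozzle scene [644.35882516  85.62549936 116.        ] bulb [646.67387     88.88690442  35.        ] [645.51885093  88.07973743  35.        ]
[[-0.914 -0.405  0.   ]
 [-0.405  0.914 -0.   ]
 [-0.    -0.    -1.   ]]
jaw dir 113.8757070413148
```

play_rows:
  moves:
    - [[0.1,0.14,0],0,-1]
    - [[0.2,0.28,0],0,-1]
    - [[0.3,0.42,0],0,-1]
    - [[0.4,0.58,0],0,-1]
    - [[0.5,0.72,0],0,-1]
    - [[0.6,0.88,0],0,-1]
    - [[0.63,1.0,0],0,-1]
    - [[0.63,1.0,0],0,-1]
    - [[0.63,1.0,0],0,-1]

```text
clock: 2.22
position: [442.0, -271.6, 404.9]
ee_rot: [-0.207, 0.978, -0.0, 0.0]
contact_force: [0.2, -0.2, -0.4]
gripper_width: 86.0
```

play_rows:
  moves:
    - [[0,0.16,0],0,-1]
    - [[0,0.33,0],0,-1]
    - [[0,0.5,0],0,-1]
    - [[0,0.66,0],0,-1]
    - [[0,0.83,-0.05],0,-1]
    - [[0,1.0,-0.15],0,-1]
    - [[0,1.0,-0.3],0,-1]
    - [[0,1.0,-0.3],0,-1]

```text
clock: 3.22
position: [441.2, 27.7, 312.5]
ee_rot: [-0.207, 0.978, -0.001, -0.004]
contact_force: [0.5, 0.1, 0.5]
gripper_width: 85.3
```

play_rows:
  moves:
    - [[0.003,0.06,0],0,-1]
    - [[0.003,0.112,0],0,-1]
    - [[0.003,0.112,-0.08],0,-1]
    - [[0.003,0.112,-0.12],0,-1]
    - [[0.003,0.112,-0.12],0,-1]

```text
clock: 3.85
position: [442.2, 61.0, 276.4]
ee_rot: [-0.206, 0.978, -0.001, -0.004]
contact_force: [0.3, -0.8, -1.2]
gripper_width: 85.4
```

Run:
```python
from obj import *
s=arm.read_state(); print(s['position'],s['gripper_width'])
ps2={n:arm.get_image(n) for n in('scene','top')}
zoom(ps2['scene'],278,215,40,'a_sc'); zoom(ps2['top'],265,228,40,'a_top')
```

```text
[442.24206615  60.9962727  276.43386552] 85.36470372206995
```

View pics/a_sc.png

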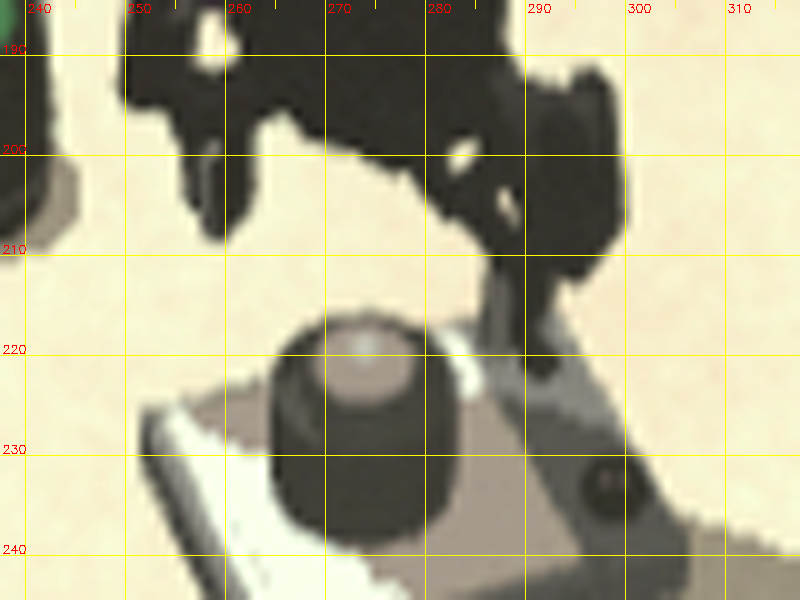

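View pics/a_top.png

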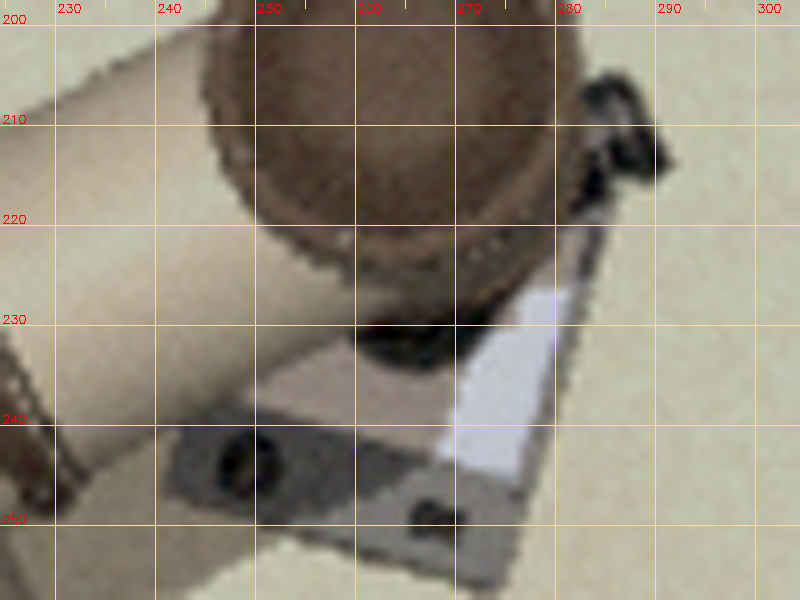

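Run:
```python
from obj import *
s=fixp(ps['scene'],'scene')
j=np.array([np.cos(np.radians(113.9)),np.sin(np.radians(113.9)),0])
c=np.array([442.2,61,276.4-160])
print(proj(s,[c+j*46,c-j*46,c],K['scene']))
```

```text
[[288.20931671 218.79526984]
 [260.02812428 207.43562804]
 [273.95266549 213.04856673]]
```

play_rows:
  moves:
    - [[0,0,-0.08],0,-1]
    - [[0,0,-0.16],0,-1]
    - [[0,0,-0.22],0,-1]
    - [[0,0,-0.232],0,-1]
    - [[0,0,-0.232],0,-1]

```text
clock: 4.58
position: [443.0, 61.4, 208.2]
ee_rot: [-0.207, 0.978, -0.001, -0.003]
contact_force: [-0.4, 0.7, 0.3]
gripper_width: 85.5
```

play_rows:
  moves:
    - [[0,0,0],0,1]
    - [[0,0,0],0,1]
    - [[0,0,0],0,1]
    - [[0,0,0],0,1]
    - [[0,0,0],0,1]
    - [[0,0,0],0,1]
    - [[0,0,0],0,1]
    - [[0,0,0],0,1]

```text
clock: 5.58
position: [443.4, 61.5, 209.3]
ee_rot: [-0.207, 0.978, -0.001, -0.002]
contact_force: [-1.2, 0.8, 6.3]
gripper_width: 54.6
```

play_rows:
  moves:
    - [[0,0,0.03],0,1]
    - [[0,0,0.08],0,1]
    - [[0,0,0.15],0,1]
    - [[0,0,0.25],0,1]
    - [[0,0,0.35],0,1]
    - [[0,0,0.42],0,1]
    - [[0,0,0.45],0,1]
    - [[0,0,0.45],0,1]

```text
clock: 6.58
position: [443.1, 61.4, 344.4]
ee_rot: [-0.207, 0.978, -0.0, -0.001]
contact_force: [-1.0, -0.3, -3.6]
gripper_width: 54.6
```

Run:
```python
from obj import *
s=arm.read_state(); print(s['position'],s['gripper_width'],s['contact_force'])
p=arm.get_image('scene'); zoom(p,278,190,50,'b_sc')
```

```text
[443.06319315  61.43545719 344.43079816] 54.608762433397175 [-1.0166385  -0.30123636 -3.59279919]
```

View pics/b_sc.png

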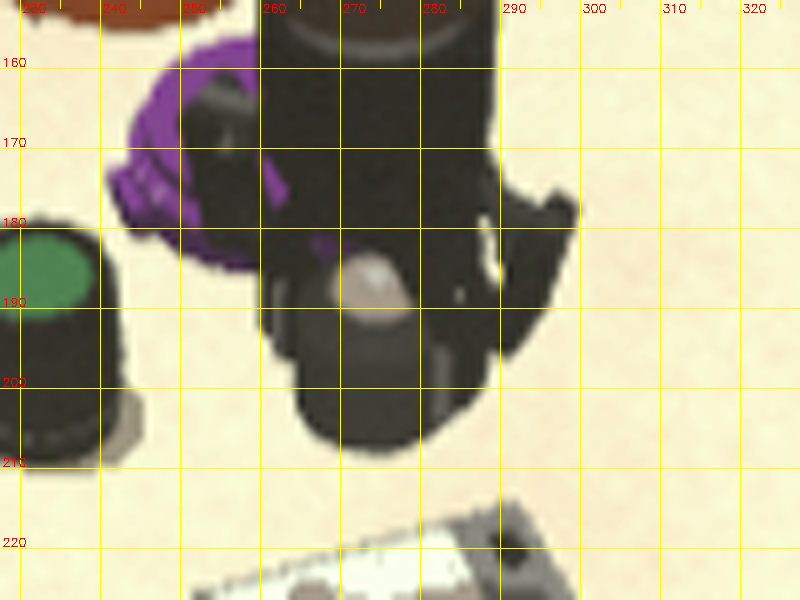

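play_rows:
  moves:
    - [[0,-0.06,0],0,1]
    - [[0.005,-0.16,0],0,1]
    - [[0.01,-0.28,0],0,1]
    - [[0.012,-0.4,0],0,1]
    - [[0.015,-0.52,0],0,1]
    - [[0.018,-0.64,0],0,1]
    - [[0.02,-0.76,0],0,1]
    - [[0.021,-0.87,0],0,1]
    - [[0.021,-0.95,0],0,1]
    - [[0.021,-1.0,0],0,1]
    - [[0.021,-1.0,0],0,1]

```text
clock: 8.0
position: [449.1, -239.2, 342.7]
ee_rot: [-0.206, 0.979, -0.0, -0.003]
contact_force: [0.6, 0.4, -3.3]
gripper_width: 54.7
```

play_rows:
  moves:
    - [[0,-0.08,0],0,1]
    - [[0,-0.18,0],0,1]
    - [[0.001,-0.25,-0.05],0,1]
    - [[0.001,-0.262,-0.13],0,1]
    - [[0.001,-0.262,-0.22],0,1]
    - [[0.001,-0.262,-0.31],0,1]
    - [[0.001,-0.262,-0.4],0,1]
    - [[0.001,-0.262,-0.46],0,1]
    - [[0.001,-0.262,-0.49],0,1]
    - [[0.001,-0.262,-0.5],0,1]
    - [[0.001,-0.262,-0.5],0,1]

```text
clock: 9.38
position: [449.7, -317.6, 193.1]
ee_rot: [-0.206, 0.979, -0.0, -0.003]
contact_force: [0.5, -0.4, -3.0]
gripper_width: 54.4
```

Contact expected near z≈187–188; creep down.

play_rows:
  moves:
    - [[0,0,-0.01],0,1]
    - [[0,0,-0.016],0,1]
    - [[0,0,-0.018],0,1]
    - [[0,0,-0.018],0,1]

```text
clock: 9.88
position: [449.7, -317.7, 187.8]
ee_rot: [-0.206, 0.979, -0.0, -0.003]
contact_force: [-0.3, -0.0, -2.8]
gripper_width: 54.8
```

play_rows:
  moves:
    - [[0,0,-0.004],0,1]
    - [[0,0,-0.007],0,1]
    - [[0,0,-0.007],0,1]

```text
clock: 10.25
position: [449.7, -317.7, 187.4]
ee_rot: [-0.206, 0.978, -0.001, -0.003]
contact_force: [-3.7, 2.5, 7.8]
gripper_width: 54.5
```

Contact is at 187.4, as computed. Open and rise.

play_rows:
  moves:
    - [[0,0,0],0,0.2]
    - [[0,0,0],0,-0.3]
    - [[0,0,0],0,-1]
    - [[0,0,0],0,-1]
    - [[0,0,0],0,-1]
    - [[0,0,0.04],0,-1]
    - [[0,0,0.12],0,-1]
    - [[0,0,0.25],0,-1]
    - [[0,0,0.42],0,-1]
    - [[0,0,0.6],0,-1]
    - [[0,0,0.7],0,-1]
    - [[0,0,0.7],0,-1]

```text
clock: 11.75
position: [449.7, -317.8, 401.4]
ee_rot: [-0.206, 0.978, -0.003, 0.001]
contact_force: [0.2, 0.2, -0.8]
gripper_width: 85.6
```

Run:
```python
from obj import *
s=arm.read_state(); print(s['position'],s['gripper_width'],s['contact_force'])
p=arm.get_image('scene'); zoom(p,207,173,40,'c_sc')
```

```text
[ 449.73881552 -317.77616704  401.42885522] 85.60825008654759 [ 0.15705807  0.17893244 -0.75266689]
```

View pics/c_sc.png

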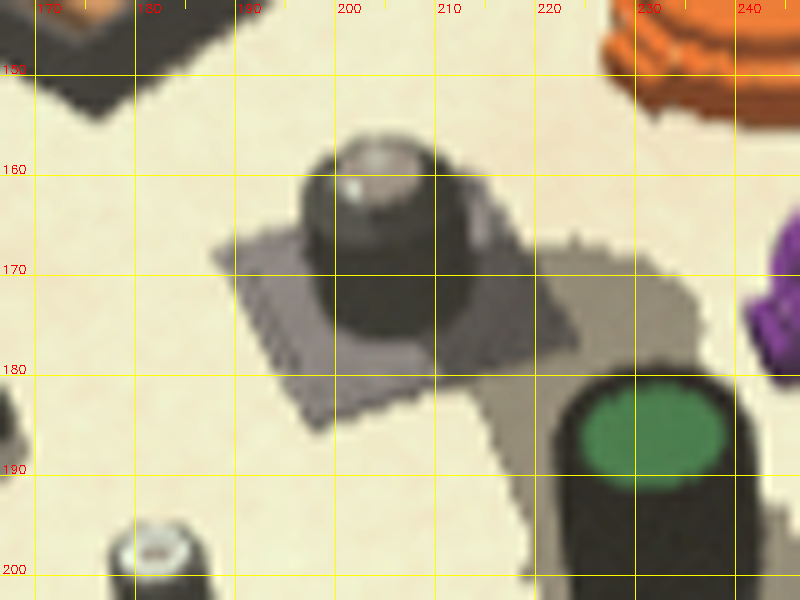

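play_rows:
  moves:
    - [[0.05,0.1,0],0,-1]
    - [[0.12,0.24,0],-0.15,-1]
    - [[0.2,0.38,0],-0.3,-1]
    - [[0.28,0.52,0],-0.45,-1]
    - [[0.36,0.66,0],-0.6,-1]
    - [[0.44,0.8,0],-0.75,-1]
    - [[0.52,0.93,0],-0.9,-1]
    - [[0.562,1.0,0],-1.0,-1]
    - [[0.562,1.0,0],-1.0,-1]

```text
clock: 12.92
position: [618.4, -16.0, 396.9]
ee_rot: [0.053, 0.999, -0.001, -0.003]
contact_force: [-1.1, -0.3, 0.2]
gripper_width: 85.3
```

play_rows:
  moves:
    - [[0,0.16,0],-0.06,-1]
    - [[0,0.32,0],-0.12,-1]
    - [[0,0.48,0],-0.12,-1]
    - [[0,0.64,0],-0.12,-1]
    - [[0,0.8,0],-0.12,-1]
    - [[0,0.94,0],-0.12,-1]
    - [[0,1.0,0],-0.12,-1]
    - [[0,1.0,-0.1],-0.12,-1]
    - [[0,1.0,-0.1],-0.12,-1]

```text
clock: 14.05
position: [617.8, 282.7, 363.6]
ee_rot: [0.085, 0.996, -0.003, -0.006]
contact_force: [0.2, -0.4, -0.5]
gripper_width: 85.3
```

Run:
```python
from obj import *
s=arm.read_state(); print(s['position'],s['gripper_width'],s['contact_force'],s['joints'].round(2))
r=R.from_quat(s['ee_rot']).as_matrix(); print('jaw dir',np.degrees(np.arctan2(r[1,1],r[0,1])))
# drum on pad check
p=arm.get_image('top'); zoom(p,387,225,40,'c_top')
print('drum disc scene->',at(ps,'scene',(204.5,160),6+55))
```

```text
[617.80737429 282.66298089 363.62329604] 85.26624043036374 [ 0.23278769 -0.38685489 -0.49844945] [ 0.67  0.51  0.1  -0.   -1.18 -2.4 ]
jaw dir 80.282530315155
drum disc scene-> [ 448.59120193 -317.60524893   61.        ]
```

View pics/c_top.png

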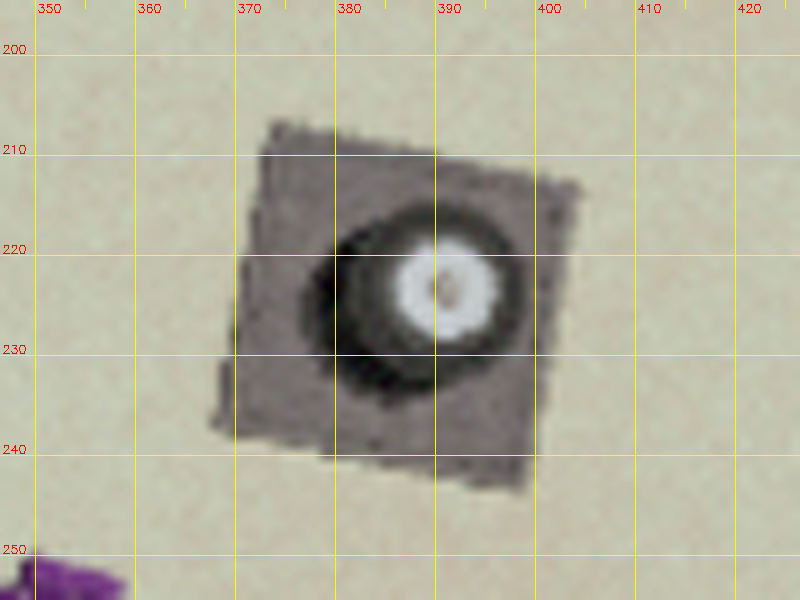

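play_rows:
  moves:
    - [[0.001,0.04,0],0,-1]
    - [[0.001,0.055,0],0,-1]
    - [[0.001,0.055,-0.1],0,-1]
    - [[0.001,0.055,-0.18],0,-1]
    - [[0.001,0.055,-0.18],0,-1]

```text
clock: 14.72
position: [618.3, 299.2, 310.0]
ee_rot: [0.085, 0.996, -0.004, -0.006]
contact_force: [-1.0, -0.6, -0.8]
gripper_width: 85.3
```

Run:
```python
from obj import *
s=arm.read_state(); print(s['position'])
p=arm.get_image('scene'); zoom(p,277,300,50,'d_sc')
p=arm.get_image('top'); zoom(p,190,165,50,'d_top')
```

```text
[618.33339882 299.24959395 309.98747606]
```

View pics/d_sc.png

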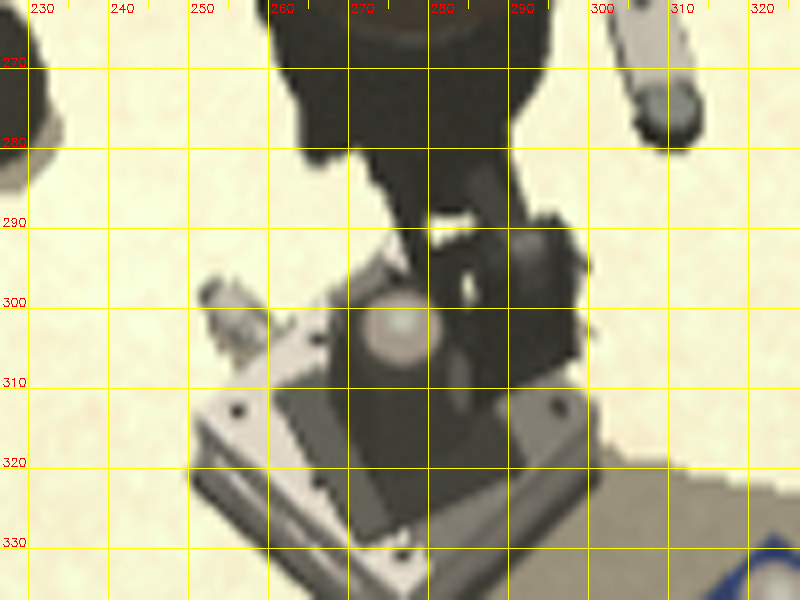

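View pics/d_top.png

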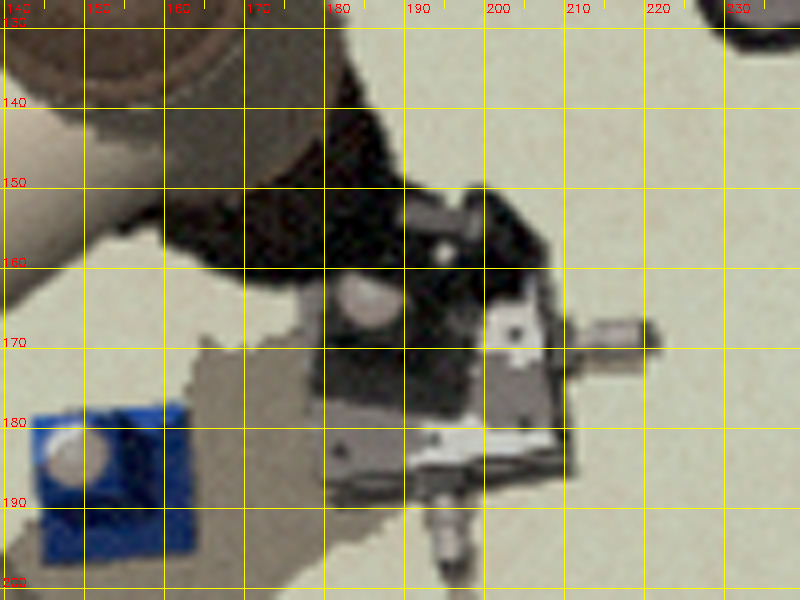

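play_rows:
  moves:
    - [[0,0,-0.07],0,-1]
    - [[0,0,-0.14],0,-1]
    - [[0,0,-0.2],0,-1]
    - [[0,0,-0.23],0,-1]
    - [[0,0,-0.23],0,-1]

```text
clock: 15.45
position: [619.2, 299.7, 243.7]
ee_rot: [0.084, 0.996, -0.002, -0.004]
contact_force: [0.6, -0.1, -0.4]
gripper_width: 85.6
```

play_rows:
  moves:
    - [[0,0,0],0,0]
    - [[0,0,0],0,0.3]
    - [[0,0,0],0,1]
    - [[0,0,0],0,1]
    - [[0,0,0],0,1]
    - [[0,0,0],0,1]
    - [[0,0,0],0,1]
    - [[0,0,0],0,1]

```text
clock: 16.45
position: [619.3, 299.7, 244.5]
ee_rot: [0.084, 0.996, -0.002, -0.003]
contact_force: [-0.9, -0.3, 5.6]
gripper_width: 33.1
```

play_rows:
  moves:
    - [[0,0,0.03],0,1]
    - [[0,0,0.08],0,1]
    - [[0,0,0.15],0,1]
    - [[0,0,0.25],0,1]
    - [[0,0,0.33],0,1]
    - [[0,0,0.36],0,1]
    - [[0,0,0.36],0,1]

```text
clock: 17.32
position: [619.2, 299.7, 352.8]
ee_rot: [0.084, 0.996, -0.002, -0.003]
contact_force: [0.1, -0.0, -1.7]
gripper_width: 33.4
```

Run:
```python
from obj import *
s=arm.read_state(); print(s['position'],s['gripper_width'],s['ee_rot'])
p=arm.get_image('scene'); zoom(p,277,280,50,'e_sc')
```

```text
[619.18176296 299.68413091 352.75032755] 33.35634339064822 [ 0.08432371  0.99643128 -0.00189191 -0.0032602 ]
```

View pics/e_sc.png

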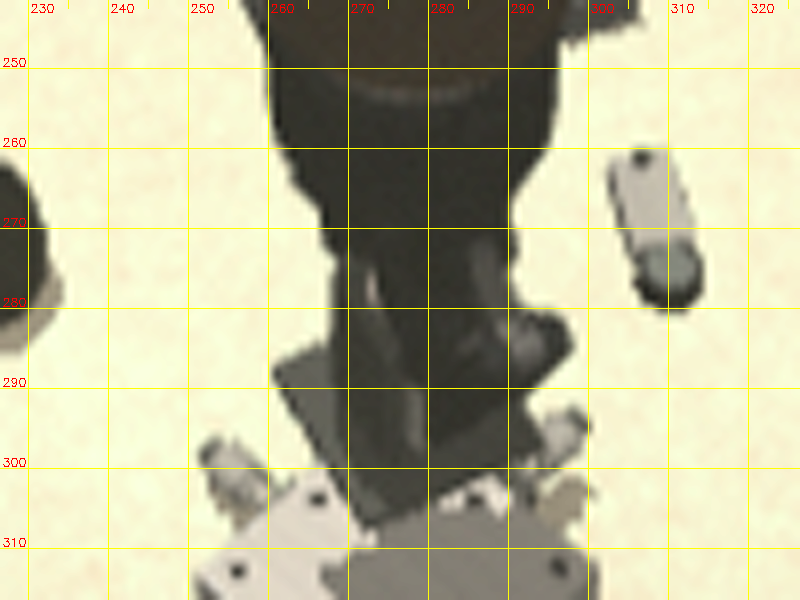

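play_rows:
  moves:
    - [[-0.02,-0.03,0],0,1]
    - [[-0.07,-0.09,0],0,1]
    - [[-0.14,-0.18,0],0,1]
    - [[-0.22,-0.29,0],0,1]
    - [[-0.3,-0.4,0],0,1]
    - [[-0.38,-0.51,0],0,1]
    - [[-0.46,-0.61,0],0,1]
    - [[-0.53,-0.7,0],0,1]
    - [[-0.57,-0.76,0],0,1]
    - [[-0.59,-0.783,0],0,1]
    - [[-0.59,-0.783,0],0,1]

```text
clock: 18.75
position: [442.2, 64.7, 351.7]
ee_rot: [0.084, 0.996, -0.002, -0.004]
contact_force: [0.6, 0.2, -2.3]
gripper_width: 33.2
```

play_rows:
  moves:
    - [[0,0,-0.05],0,1]
    - [[0,0,-0.12],0,1]
    - [[0,0,-0.2],0,1]
    - [[0,0,-0.28],0,1]
    - [[0,0,-0.35],0,1]
    - [[0,0,-0.39],0,1]
    - [[0,0,-0.41],0,1]
    - [[0,0,-0.42],0,1]
    - [[0,0,-0.42],0,1]

```text
clock: 19.88
position: [442.4, 64.8, 226.0]
ee_rot: [0.084, 0.996, -0.002, -0.003]
contact_force: [-0.2, -0.0, -2.3]
gripper_width: 33.4
```

play_rows:
  moves:
    - [[0,0,-0.006],0,1]
    - [[0,0,-0.012],0,1]
    - [[0,0,-0.014],0,1]
    - [[0,0,-0.014],0,1]

```text
clock: 20.38
position: [442.5, 64.8, 222.4]
ee_rot: [0.084, 0.996, -0.002, -0.003]
contact_force: [-1.0, 0.6, 4.6]
gripper_width: 33.4
```

Contact; release and rise.

play_rows:
  moves:
    - [[0,0,0],0,0.2]
    - [[0,0,0],0,-0.3]
    - [[0,0,0],0,-1]
    - [[0,0,0],0,-1]
    - [[0,0,0],0,-1]
    - [[0,0,0.04],0,-1]
    - [[0,0,0.12],0,-1]
    - [[0,0,0.25],0,-1]
    - [[0,0,0.42],0,-1]
    - [[0,0,0.6],0,-1]
    - [[0,0,0.6],0,-1]

```text
clock: 21.75
position: [443.0, 64.9, 407.8]
ee_rot: [0.084, 0.996, 0.001, 0.002]
contact_force: [-0.1, -0.5, -0.5]
gripper_width: 85.4
```

Run:
```python
from obj import *
s=arm.read_state(); print(s['position'],s['gripper_width'],s['ee_rot'])
p=arm.get_image('scene'); zoom(p,280,234,40,'f_sc')
```

```text
[443.02946886  64.93709896 407.83097249] 85.43298193930033 [8.39626692e-02 9.96466277e-01 7.34922890e-04 2.16520756e-03]
```

View pics/f_sc.png

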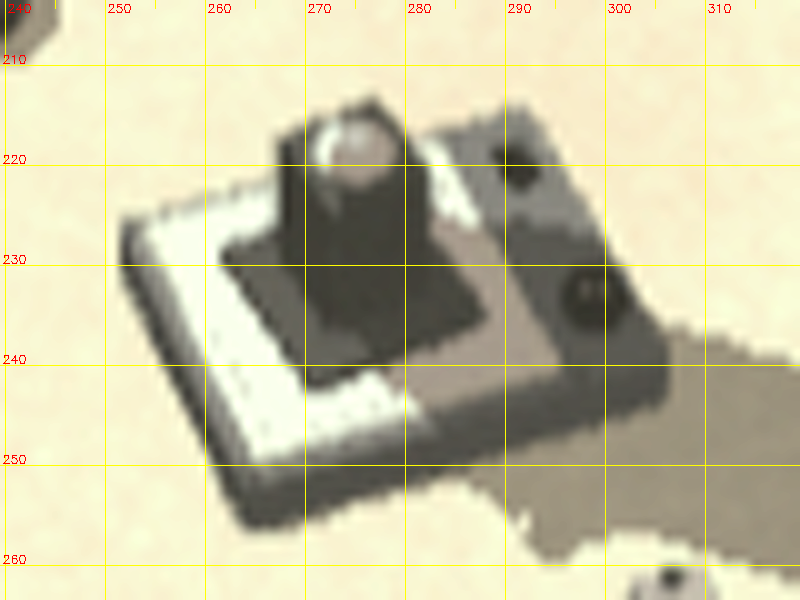

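play_rows:
  moves:
    - [[0.1,-0.1,0],0,-1]
    - [[0.22,-0.23,0],0,-1]
    - [[0.34,-0.36,0],0,-1]
    - [[0.46,-0.49,0],0,-1]
    - [[0.57,-0.6,0],0,-1]
    - [[0.625,-0.66,0],0,-1]
    - [[0.625,-0.66,-0.1],0,-1]
    - [[0.625,-0.66,-0.22],0,-1]
    - [[0.625,-0.66,-0.22],0,-1]

```text
clock: 22.92
position: [628.6, -133.3, 334.5]
ee_rot: [0.085, 0.996, -0.0, -0.006]
contact_force: [-0.7, 1.1, -0.2]
gripper_width: 85.2
```

Run:
```python
from obj import *
s=arm.read_state(); print(s['position'],s['gripper_width'],s['ee_rot'])
p=arm.get_image('scene'); zoom(p,187,200,50,'g_sc')
p=arm.get_image('top'); zoom(p,330,160,50,'g_top'); zoom(p,265,231,40,'f_top')
S2=fixp(ps['scene'],'scene'); c=s['position']-[0,0,160]; r=R.from_quat(s['ee_rot']).as_matrix(); j=r[:,1]
print(proj(S2,[c+j*46,c-j*46],K['scene']))
print(at(ps,'scene',(275.5,218.7),28+70))
```

```text
[ 628.64285874 -133.34575311  334.51442083] 85.2269485994751 [ 8.47045085e-02  9.96390087e-01 -4.60829986e-04 -5.63280703e-03]
[[186.01299231 198.66116798]
 [174.84568343 178.53789234]]
[441.75508633  68.02933193  98.        ]
```

View pics/g_sc.png

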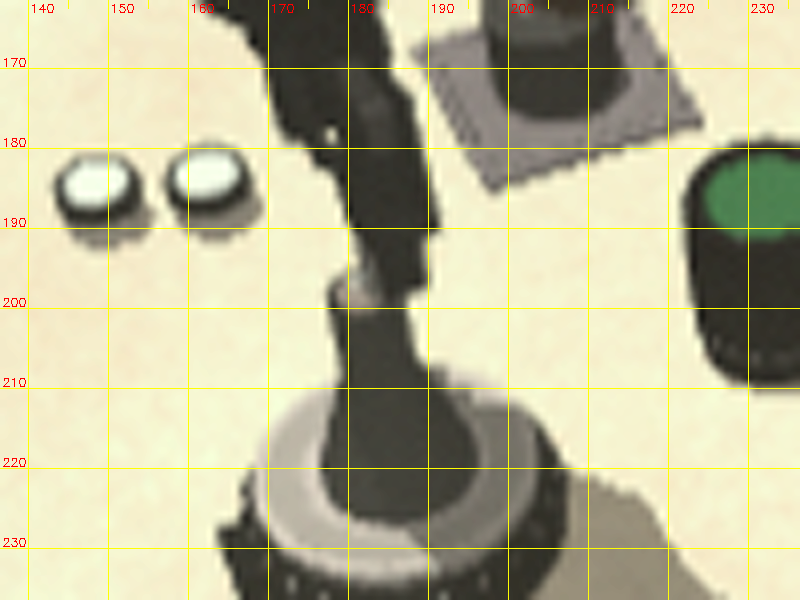

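View pics/g_top.png

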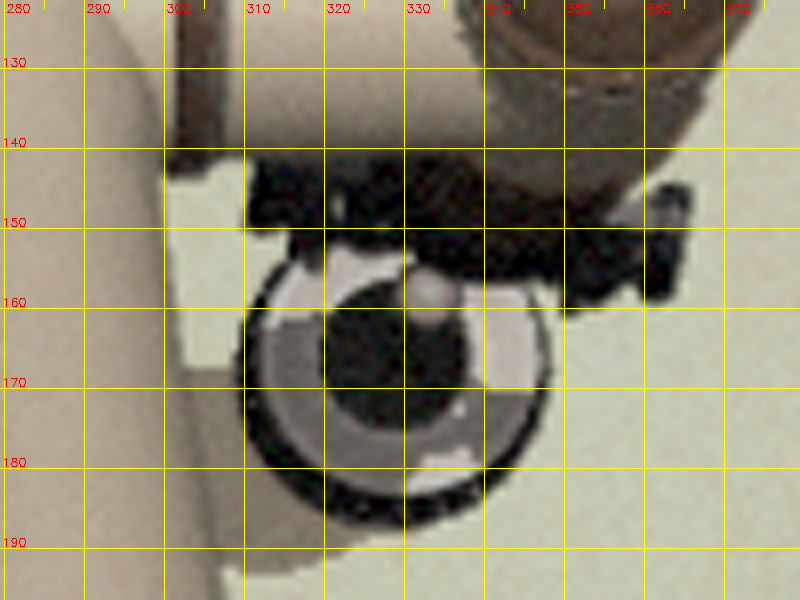

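View pics/f_top.png

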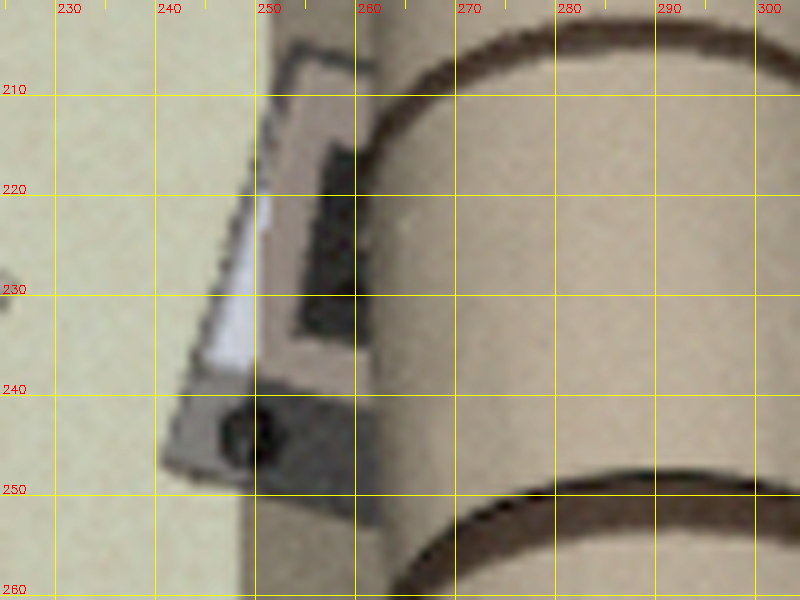

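play_rows:
  moves:
    - [[0.006,0.001,0],0,-1]
    - [[0.006,0.001,-0.06],0,-1]
    - [[0.006,0.001,-0.12],0,-1]
    - [[0.006,0.001,-0.18],0,-1]
    - [[0.006,0.001,-0.22],0,-1]
    - [[0.006,0.001,-0.222],0,-1]
    - [[0.006,0.001,-0.222],0,-1]

```text
clock: 23.9
position: [632.2, -133.0, 273.2]
ee_rot: [0.084, 0.996, -0.001, -0.0]
contact_force: [1.3, -0.6, 1.0]
gripper_width: 85.6
```

Run:
```python
from obj import *
s=arm.read_state(); print(s['position'],s['gripper_width'],s['ee_rot'],s['contact_force'])
p=arm.get_image('scene'); zoom(p,187,200,50,'h_sc')
```

```text
[ 632.18518703 -133.02864851  273.21006343] 85.62408689552996 [ 8.39597333e-02  9.96468759e-01 -8.21796439e-04 -3.18007694e-04] [ 1.32193048 -0.5877604   0.98151119]
```

View pics/h_sc.png

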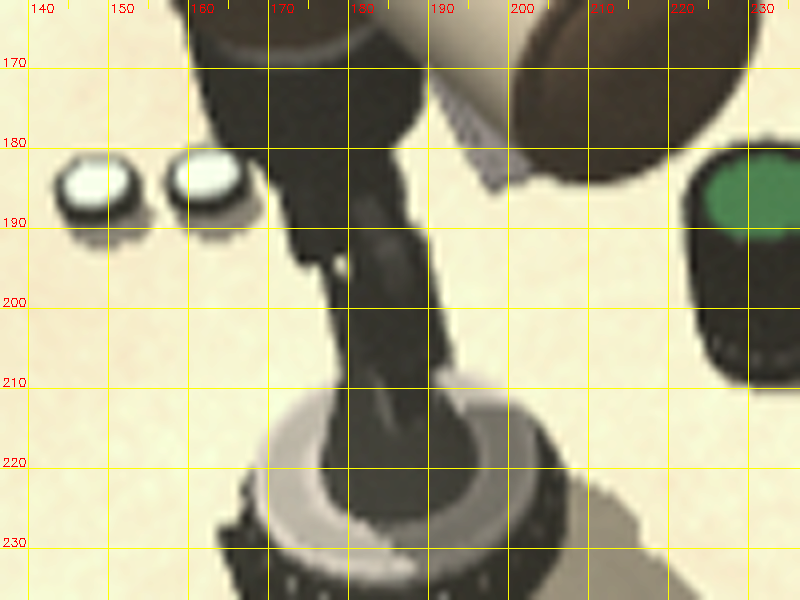

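play_rows:
  moves:
    - [[-0.004,0,-0.014],0,-1]
    - [[-0.004,0,-0.014],0,-1]
    - [[-0.004,0,-0.014],0,0]
    - [[-0.004,0,-0.014],0,0.3]
    - [[-0.004,0,-0.014],0,0.6]
    - [[-0.004,0,-0.014],0,1]
    - [[-0.004,0,-0.014],0,1]
    - [[-0.004,0,-0.014],0,1]
    - [[-0.004,0,-0.014],0,1]
    - [[-0.004,0,-0.014],0,1]

```text
clock: 25.2
position: [631.0, -133.2, 269.4]
ee_rot: [0.084, 0.996, -0.001, 0.0]
contact_force: [-0.0, -1.0, 1.0]
gripper_width: 26.0
```

play_rows:
  moves:
    - [[0,0,0.03],0,1]
    - [[0,0,0.08],0,1]
    - [[0,0,0.16],0,1]
    - [[0,0,0.25],0,1]
    - [[0,0,0.34],0,1]
    - [[0,0,0.4],0,1]
    - [[0,0,0.43],0,1]
    - [[0,0,0.43],0,1]

```text
clock: 26.2
position: [630.9, -133.1, 399.1]
ee_rot: [0.084, 0.996, -0.001, 0.001]
contact_force: [-1.0, 1.2, -2.8]
gripper_width: 26.0
```

Run:
```python
from obj import *
s=arm.read_state(); print(s['position'],s['gripper_width'],s['ee_rot'],s['contact_force'])
p=arm.get_image('scene'); zoom(p,187,190,50,'i_sc')
```

```text
[ 630.93616432 -133.0577449   399.0894423 ] 25.99540432308475 [ 8.39654972e-02  9.96468239e-01 -6.65032100e-04  6.33596194e-04] [-1.03860626  1.15826075 -2.79575199]
```

View pics/i_sc.png

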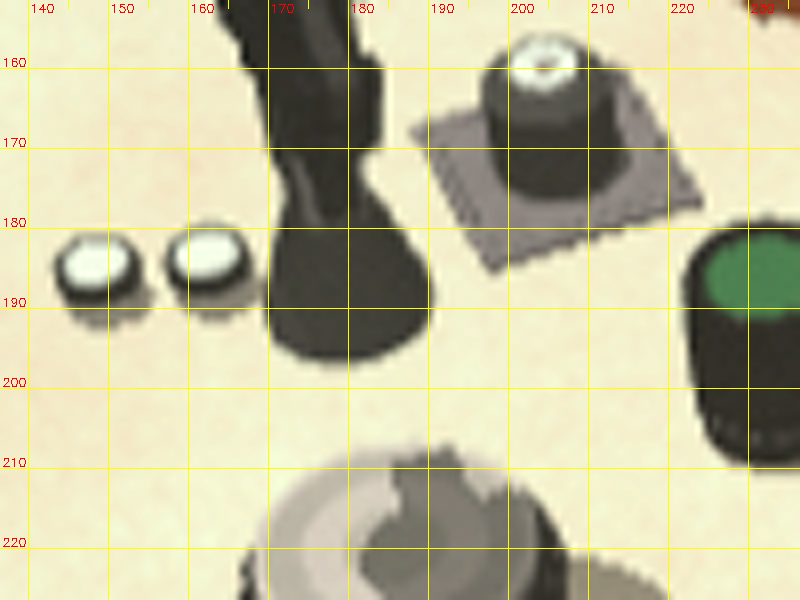

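play_rows:
  moves:
    - [[0,0.03,0],0,1]
    - [[-0.005,0.1,0],0,1]
    - [[-0.01,0.2,0],0,1]
    - [[-0.02,0.31,0],0,1]
    - [[-0.03,0.42,0],0,1]
    - [[-0.04,0.53,0],0,1]
    - [[-0.05,0.64,0],0,1]
    - [[-0.055,0.74,0],0,1]
    - [[-0.06,0.84,0],0,1]
    - [[-0.062,0.92,0],0,1]
    - [[-0.062,0.92,0],0,1]

```text
clock: 27.62
position: [611.9, 145.3, 397.7]
ee_rot: [0.083, 0.997, -0.001, -0.0]
contact_force: [-0.5, -0.5, -2.2]
gripper_width: 26.1
```

play_rows:
  moves:
    - [[0,0.03,0],0,1]
    - [[0,0.1,0],0,1]
    - [[0,0.2,0],0,1]
    - [[0,0.3,0],0,1]
    - [[0,0.39,0],0,1]
    - [[0.001,0.45,0],0,1]
    - [[0.001,0.484,0],0,1]
    - [[0.001,0.484,-0.06],0,1]
    - [[0.001,0.484,-0.12],0,1]
    - [[0.001,0.484,-0.15],0,1]
    - [[0.001,0.484,-0.15],0,1]

```text
clock: 29.0
position: [612.3, 290.2, 352.2]
ee_rot: [0.083, 0.997, -0.001, -0.001]
contact_force: [-0.1, 1.0, -2.4]
gripper_width: 26.0
```

Run:
```python
from obj import *
s=arm.read_state(); print(s['position'],s['gripper_width'],s['ee_rot'],s['contact_force'])
p=arm.get_image('scene'); zoom(p,277,300,50,'j_sc')
p=arm.get_image('top'); zoom(p,195,172,40,'j_top'); zoom(p,329,166,36,'j_tt')
```

```text
[612.26526647 290.24756671 352.15167942] 25.997077577805925 [ 0.0828133   0.99656381 -0.00123972 -0.00099839] [-0.06562759  0.95808733 -2.37501483]
```

View pics/j_sc.png

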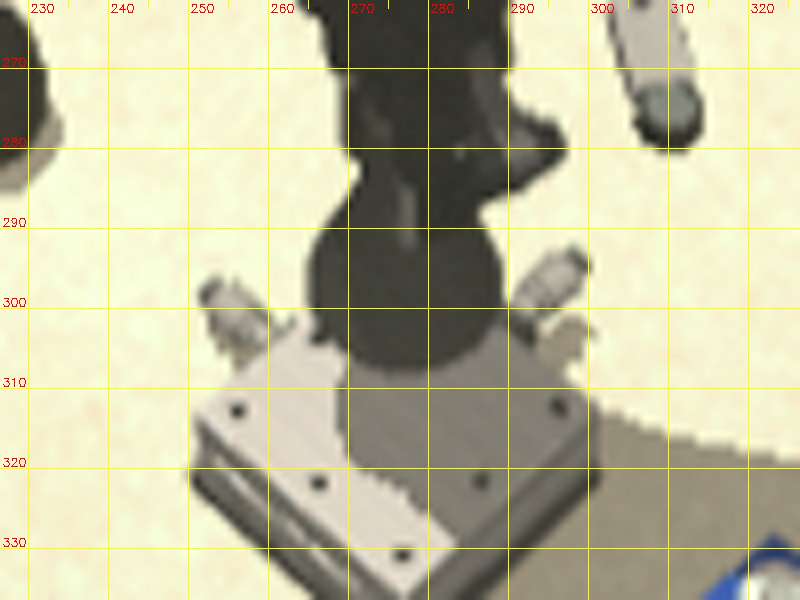

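View pics/j_top.png

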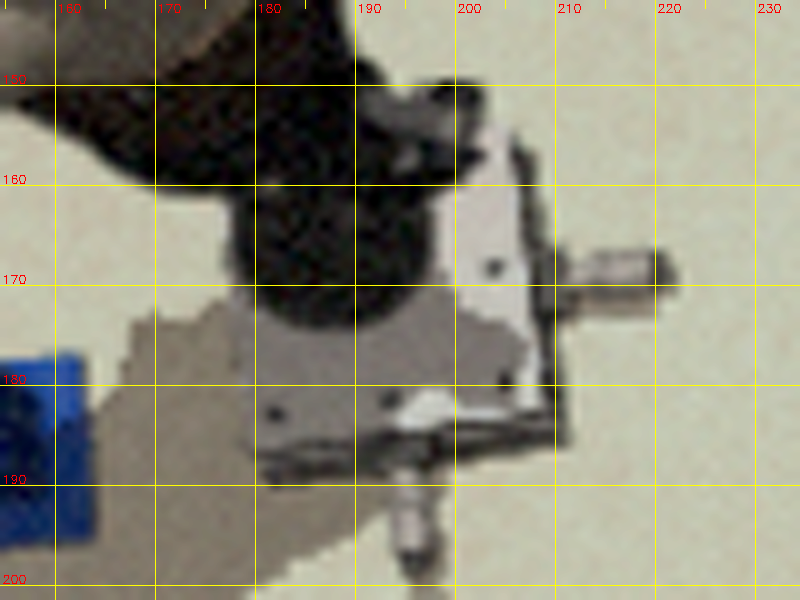

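View pics/j_tt.png

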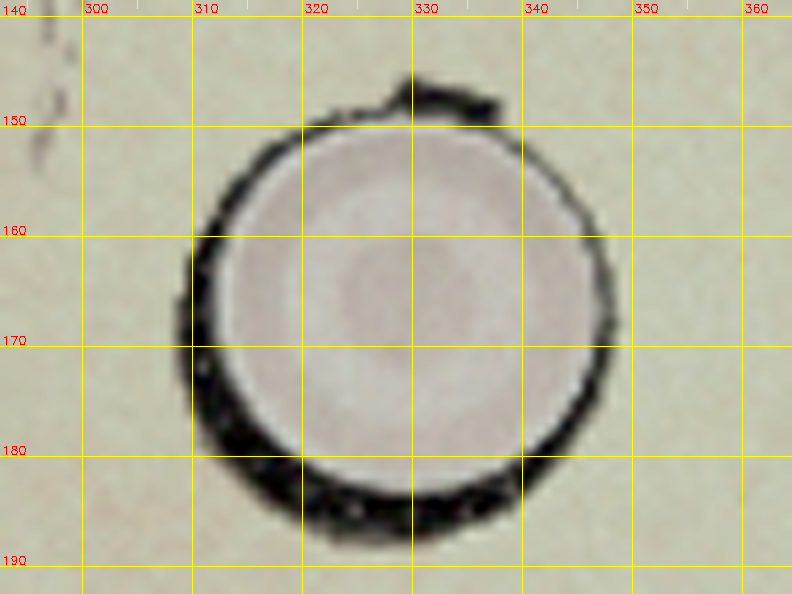

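play_rows:
  moves:
    - [[0,0.001,-0.05],0,1]
    - [[0,0.001,-0.11],0,1]
    - [[0,0.001,-0.16],0,1]
    - [[0,0.001,-0.2],0,1]
    - [[0,0.001,-0.22],0,1]
    - [[0,0.001,-0.225],0,1]
    - [[0,0.001,-0.225],0,1]

```text
clock: 29.98
position: [612.6, 290.9, 286.5]
ee_rot: [0.083, 0.997, -0.0, 0.001]
contact_force: [0.8, 0.3, -1.8]
gripper_width: 25.8
```

play_rows:
  moves:
    - [[0,0,-0.006],0,1]
    - [[0,0,-0.01],0,1]
    - [[0,0,-0.013],0,1]
    - [[0,0,-0.013],0,1]

```text
clock: 30.48
position: [612.6, 290.9, 282.6]
ee_rot: [0.083, 0.997, -0.0, 0.0]
contact_force: [-1.0, -0.4, -2.3]
gripper_width: 26.2
```

play_rows:
  moves:
    - [[0,0,-0.003],0,1]
    - [[0,0,-0.006],0,1]
    - [[0,0,-0.006],0,1]
    - [[0,0,-0.006],0,1]

```text
clock: 30.98
position: [612.7, 290.8, 281.4]
ee_rot: [0.083, 0.997, -0.0, 0.001]
contact_force: [-1.6, -0.2, 2.1]
gripper_width: 26.3
```

Contact. Release and rise.

play_rows:
  moves:
    - [[0,0,0],0,0.3]
    - [[0,0,0],0,-0.2]
    - [[0,0,0],0,-1]
    - [[0,0,0],0,-1]
    - [[0,0,0],0,-1]
    - [[0,0,0],0,-1]
    - [[0,0,0.04],0,-1]
    - [[0,0,0.12],0,-1]
    - [[0,0,0.25],0,-1]
    - [[0,0,0.37],0,-1]
    - [[0,0,0.37],0,-1]

```text
clock: 32.35
position: [613.1, 290.9, 397.9]
ee_rot: [0.082, 0.997, 0.003, 0.005]
contact_force: [0.0, 1.0, -0.3]
gripper_width: 85.5
```

play_rows:
  moves:
    - [[-0.1,-0.16,0],0.1,-1]
    - [[-0.18,-0.31,0],0.2,-1]
    - [[-0.26,-0.46,0],0.3,-1]
    - [[-0.34,-0.62,0],0.4,-1]
    - [[-0.42,-0.77,0],0.5,-1]
    - [[-0.5,-0.9,0],0.6,-1]
    - [[-0.54,-1.0,0],0.7,-1]
    - [[-0.54,-1.0,0],0.8,-1]
    - [[-0.54,-1.0,0],0.8,-1]

```text
clock: 33.48
position: [450.7, -9.4, 397.9]
ee_rot: [-0.126, 0.992, 0.004, 0.004]
contact_force: [0.1, 0.1, 0.3]
gripper_width: 85.3
```

Run:
```python
from obj import *
s=arm.read_state(); print(s['position'],s['gripper_width'],s['ee_rot'],s['contact_force'])
p=arm.get_image('scene'); zoom(p,277,300,40,'k_sc')
p=arm.get_image('top'); zoom(p,195,172,40,'k_top')
```

```text
[450.6859186   -9.44829328 397.87244248] 85.30710858876657 [-0.12605851  0.99200838  0.00364993  0.00391217] [0.08935899 0.11858172 0.28379655]
```

View pics/k_sc.png

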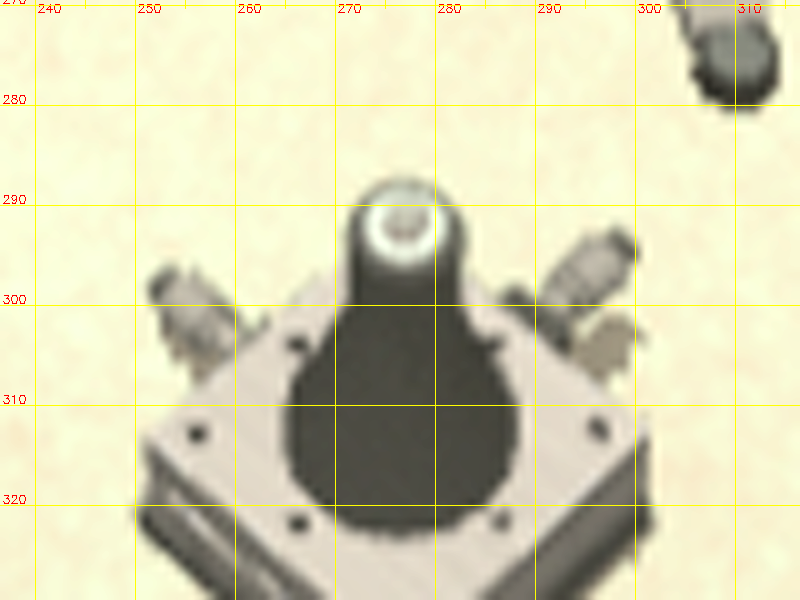

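View pics/k_top.png

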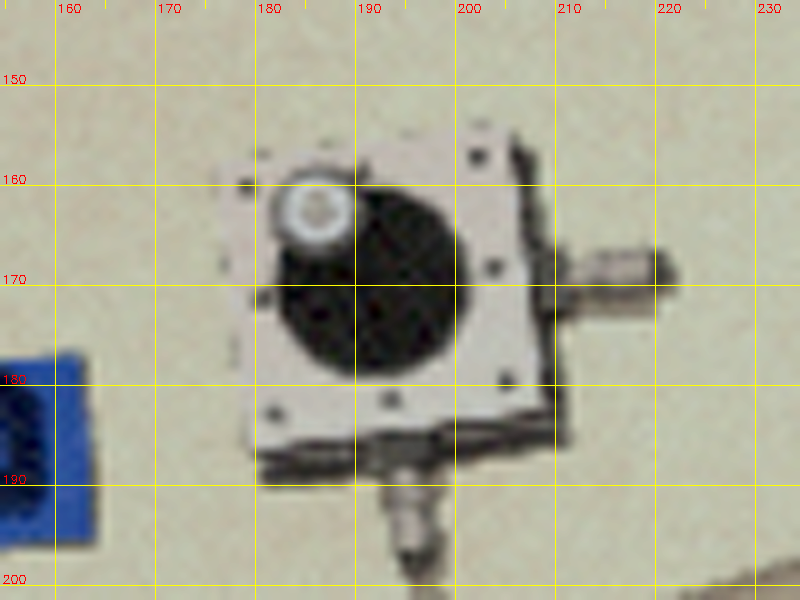

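play_rows:
  moves:
    - [[0,-0.16,0],0,-1]
    - [[0,-0.32,0],0,-1]
    - [[0,-0.48,0],0,-1]
    - [[0,-0.64,0],0,-1]
    - [[0,-0.8,0],0,-1]
    - [[0,-0.92,0],0,-1]
    - [[-0.003,-1.0,-0.1],0,-1]
    - [[-0.003,-1.0,-0.25],0,-1]
    - [[-0.003,-1.0,-0.35],0,-1]
    - [[-0.003,-1.0,-0.35],0,-1]

```text
clock: 34.83
position: [449.8, -308.5, 290.2]
ee_rot: [-0.126, 0.992, 0.005, 0.001]
contact_force: [-0.6, 0.3, 0.8]
gripper_width: 85.6
```

play_rows:
  moves:
    - [[0,-0.03,0],0,-1]
    - [[0,-0.03,-0.06],0,-1]
    - [[0,-0.03,-0.14],0,-1]
    - [[0,-0.03,-0.22],0,-1]
    - [[0,-0.03,-0.3],0,-1]
    - [[0,-0.03,-0.345],0,-1]
    - [[0,-0.03,-0.345],0,-1]
    - [[0,-0.03,-0.345],0,-1]

```text
clock: 35.83
position: [450.5, -317.8, 187.8]
ee_rot: [-0.126, 0.992, 0.004, 0.002]
contact_force: [-0.1, 0.6, 1.1]
gripper_width: 85.6
```

play_rows:
  moves:
    - [[0,0,0],0,0]
    - [[0,0,0],0,0.2]
    - [[0,0,0],0,1]
    - [[0,0,0],0,1]
    - [[0,0,0],0,1]
    - [[0,0,0],0,1]
    - [[0,0,0],0,1]
    - [[0,0,0],0,1]

```text
clock: 36.83
position: [451.0, -318.1, 189.4]
ee_rot: [-0.127, 0.992, 0.004, 0.003]
contact_force: [0.0, 0.8, 4.9]
gripper_width: 54.9
```

play_rows:
  moves:
    - [[0,0,0.03],0,1]
    - [[0,0,0.08],0,1]
    - [[0,0,0.16],0,1]
    - [[0,0,0.25],0,1]
    - [[0,0,0.34],0,1]
    - [[0,0,0.42],0,1]
    - [[0,0,0.45],0,1]
    - [[0,0,0.45],0,1]

```text
clock: 37.83
position: [450.8, -317.9, 324.8]
ee_rot: [-0.127, 0.992, 0.004, 0.003]
contact_force: [-0.2, -0.6, -2.7]
gripper_width: 54.8
```

play_rows:
  moves:
    - [[0.03,0.03,0],0,1]
    - [[0.09,0.09,0],0,1]
    - [[0.17,0.17,0],0,1]
    - [[0.25,0.25,0],0,1]
    - [[0.34,0.34,0],0,1]
    - [[0.43,0.43,0],0,1]
    - [[0.51,0.51,0],0,1]
    - [[0.57,0.57,0],0,1]
    - [[0.6,0.606,0],0,1]
    - [[0.602,0.606,0],0,1]
    - [[0.602,0.606,0],0,1]

```text
clock: 39.2
position: [630.8, -136.7, 324.7]
ee_rot: [-0.126, 0.992, 0.004, 0.003]
contact_force: [-0.5, -1.3, -3.4]
gripper_width: 54.4
```

Run:
```python
from obj import *
s=arm.read_state(); print(s['position'],s['gripper_width'],s['ee_rot'],s['contact_force'])
p=arm.get_image('scene'); zoom(p,187,200,50,'l_sc')
```

```text
[ 630.81357735 -136.72746372  324.72407084] 54.436204405676655 [-0.12637193  0.99197147  0.00365929  0.00305785] [-0.45027174 -1.27594761 -3.43491292]
```

View pics/l_sc.png

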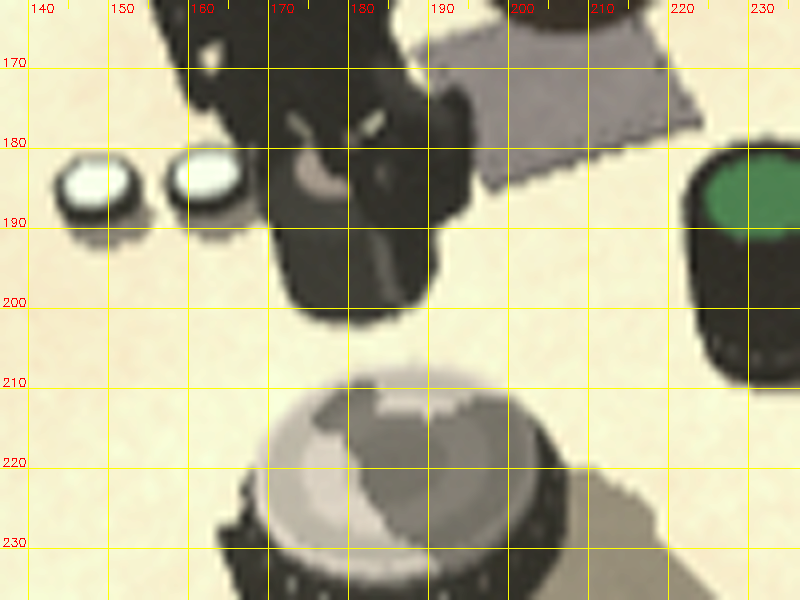

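play_rows:
  moves:
    - [[0.003,0.002,-0.05],0,1]
    - [[0.003,0.002,-0.12],0,1]
    - [[0.003,0.002,-0.2],0,1]
    - [[0.003,0.002,-0.27],0,1]
    - [[0.003,0.002,-0.31],0,1]
    - [[0.003,0.002,-0.33],0,1]
    - [[0.003,0.002,-0.332],0,1]
    - [[0.003,0.002,-0.332],0,1]

```text
clock: 40.25
position: [631.9, -136.3, 226.1]
ee_rot: [-0.126, 0.992, 0.003, 0.004]
contact_force: [-0.2, 0.3, -2.0]
gripper_width: 54.8
```

play_rows:
  moves:
    - [[0,0,-0.006],0,1]
    - [[0,0,-0.011],0,1]
    - [[0,0,-0.014],0,1]
    - [[0,0,-0.014],0,1]

```text
clock: 40.75
position: [631.9, -136.3, 221.8]
ee_rot: [-0.126, 0.992, 0.003, 0.004]
contact_force: [-0.5, 0.2, -3.0]
gripper_width: 54.4
```

play_rows:
  moves:
    - [[0,0,-0.003],0,1]
    - [[0,0,-0.006],0,1]
    - [[0,0,-0.006],0,1]

```text
clock: 41.12
position: [632.0, -136.3, 221.5]
ee_rot: [-0.126, 0.992, 0.003, 0.004]
contact_force: [-2.7, 2.1, 4.5]
gripper_width: 54.8
```

play_rows:
  moves:
    - [[0,0,0],0,0.2]
    - [[0,0,0],0,-0.3]
    - [[0,0,0],0,-1]
    - [[0,0,0],0,-1]
    - [[0,0,0],0,-1]
    - [[0,0,0.04],0,-1]
    - [[0,0,0.12],0,-1]
    - [[0,0,0.25],0,-1]
    - [[0,0,0.42],0,-1]
    - [[0,0,0.6],0,-1]
    - [[0,0,0.6],0,-1]

```text
clock: 42.5
position: [632.4, -136.5, 409.0]
ee_rot: [-0.127, 0.992, 0.002, 0.011]
contact_force: [0.7, -0.3, -0.6]
gripper_width: 84.9
```

play_rows:
  moves:
    - [[-0.1,-0.1,0],0,-1]
    - [[-0.22,-0.22,0],0,-1]
    - [[-0.34,-0.36,0],0,-1]
    - [[-0.46,-0.5,0],0,-1]
    - [[-0.55,-0.64,0],0,-1]
    - [[-0.6,-0.78,0],0,-1]
    - [[-0.65,-0.9,0],0,-1]
    - [[-0.65,-0.9,0],0,-1]
    - [[-0.65,-0.9,0],0,-1]

```text
clock: 43.62
position: [437.2, -406.3, 408.8]
ee_rot: [-0.127, 0.992, 0.002, 0.011]
contact_force: [-0.0, 0.5, 0.0]
gripper_width: 85.2
```

```bash
python3 - <<'E'
from obj import *
s=arm.read_state(); print(s['position'],s['gripper_width'],s['contact_force'])
for n in('scene','top'):
    p=arm.get_image(n); save(p,'final_'+n)
    for m,u,w in ([('tt',187,220),('light',280,234),('xy',277,312)] if n=='scene' else [('tt',329,166),('light',265,231),('xy',195,172)]): zoom(p,u,w,36,f'fin_{n}_{m}')
E
cd pics
python3 - <<'E'
import cv2,numpy as np
a=[cv2.resize(cv2.imread(f'fin_{n}_{m}.png'),(400,300)) for n in('scene','top') for m in('tt','light')]
cv2.imwrite('fin_mont.png',np.vstack([np.hstack(a[:2]),np.hstack(a[2:])]))
E
```

```text
[ 437.24749371 -406.30253425  408.8479568 ] 85.21838658735092 [-0.0038863   0.46763868  0.00731754]
```

View pics/fin_mont.png

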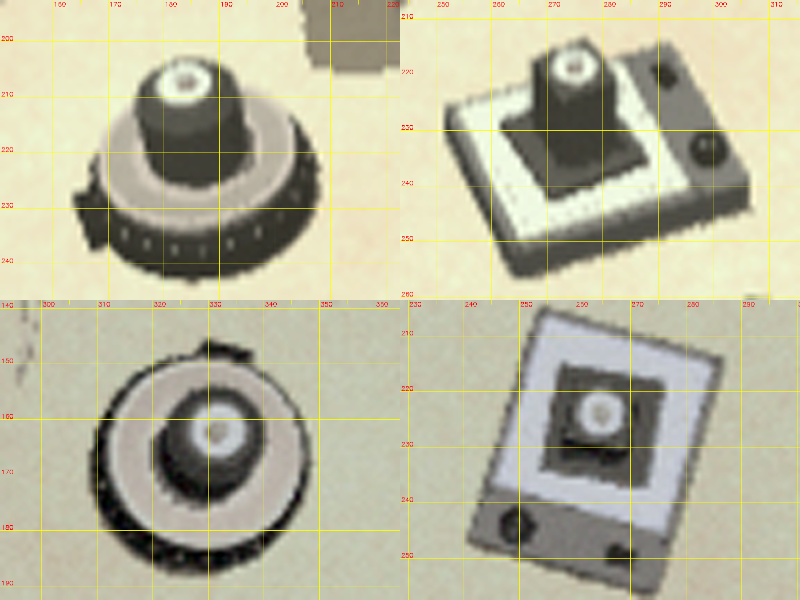

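View pics/final_top.png

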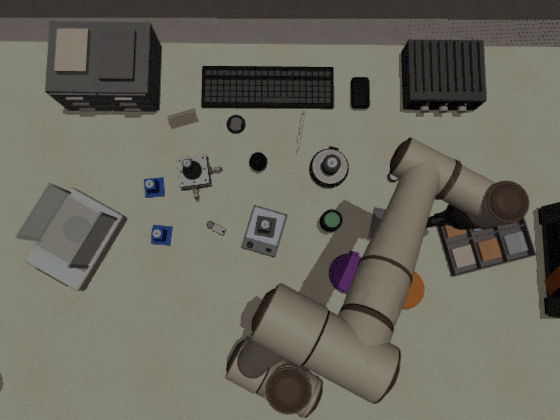

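View pics/final_scene.png

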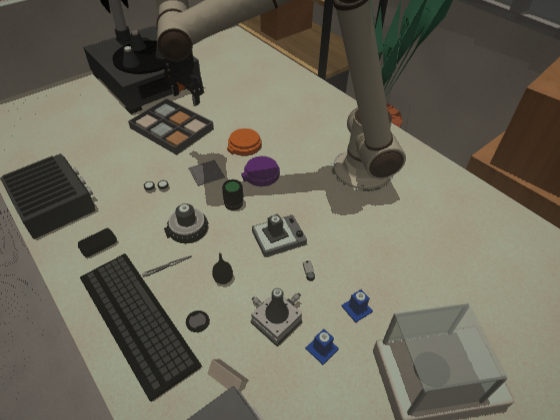

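Run:
```python
from obj import *
print('drum',at(ps,'scene',(183,207.5),38+55),at(ps,'top',(331.5,162.5),38+55))
print(arm.job_done())
```

```text
drum [ 630.70050054 -137.75765048   93.        ] [ 629.19288468 -134.55106469   93.        ]
the job is handed in; nothing more can be done
None
```

All three holders are on their new stages, standing upright and let go, and the job is handed in. The robot clock read 43.6 s at the last move, against the 106 s limit. No verdict was reported, so the rest of this note is my own checks.

**What I did:** I parked the drum holder on the grey felt pad. Then I moved the square holder from the XY stage to the light base, the tall cone from the turntable to the XY stage, and the drum from the pad to the turntable. Each holder was lowered until I felt light contact (largest reading about 8 N), at the height I had worked out, before I opened the fingers.

**Last checks:**
- **Drum:** in both pictures its axis is within about 2 mm of the platter's middle.
- **Square:** its foot looks centred on the diffuser. The scene picture puts its top stone about 4 mm from the middle.
- **Tall cone:** its foot is centred among the XY stage's screw holes to within about 2 mm.
- **Lens and air blower:** both show at the same pixels as at the start.
- **Arm:** it stands clear above the bench with the gripper open.

**Disagreements:** the network's positions differed between the two cameras by up to 20–35 mm. I refitted both cameras on the stage and pad edges instead, adding a small lens distortion for the top camera. After that, corner errors stayed within about 1 pixel (3 mm) and the two cameras agreed to about 2–4 mm.

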